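Earth check of a bench scale with a spring-tipped probe

ROBOT

A 7-joint arm with a two-finger parallel gripper is mounted at the origin on the work surface. World frame = base frame: x ahead of the robot, y to its left, z up, the work surface at z = 0. Lengths are in m, angles in rad, forces in N, time in s.
With the tool pointing down it reaches from about 0.425 to 0.925 m from the base axis. Payload 6.8 kg.
Tool frame: the origin (TCP) lies on the centre line of the jaws, within the pads' length; the fingertips stand 8 mm ahead of it and the grasp point (between the pads) lies 11 mm behind it (r.finger_overhang is the distance from the TCP to the fingertips, in m); x points along the fingers, z is the direction in which the jaws open and shut, and the axes are right-handed (so a half turn about x gives the same grasp; the last joint's range is limited). The gripper opens to 85 mm and grips with 20 to 120 N. Pads are 22 mm wide; open, the fingers measure 114 mm over their backs; the gripper's body (76 mm by 85 mm) begins 54 mm behind the grasp point. The pads swing forward as they close: fully open they stand 13 mm farther back than shut.
Start: joints at [1.225, 0.477, 0.022, 1.555, -0.011, 1.109, -0.083], TCP at [0.159, -0.656, 0.239] pointing down, gripper open.
Joint ranges: [-2.96, 2.96], [-0.34, 2.1], [-1.41, 1.46], [0.24, 2.44], [-1.37, 4.51], [0.17, 1.92], [-2.96, 2.96]. Speed limits (rad/s): [2.39, 2.39, 3.14, 3.14, 3.14, 3.14, 3.14].

INTERFACE

Orientations are given as a rotation vector (axis times angle).
In Python, from bench import r gives the robot as it stands. The module is installed in compiled form; this text tells all that it offers.
- The arm moves only by the tool play_rows, never from a script. Its argument "plan" is a list of rows, each a list of 5 numbers: the opening, from -1 (shut) to 1 (fully open), then the shift along the world's x, y, z in m, then the turn about the world's z in rad. A call has 1 to 10 rows; each row is the pose to reach, as a shift and turn from the pose commanded when the call began; what a row does not reach only later rows make up. A row lasts 1/10 s, in which the tool goes at most 50 mm and 8.59 degrees, less where a joint would pass 70% of its speed; a pose out of reach is approached as far as the arm can. A call with a gripper value outside its range is refused whole. The fingers move at their own pace and stop on an object; "force" is the grip in N (left out, the last holds). Time passes only in rows, so rows that repeat a pose let the fingers close. It gives the time, the measured TCP pose, the force and the opening at its end, in the units of the state.
- r.get_obs(): the state, without advancing time (a new reading comes with each control period).
- r.grab_frame(name): name is "side" or "top" or "wrist"; returns a dict with "pixels" (384x512x3 uint8, blue, green, red), "z_map" (384x512 float32, m along the optical axis (not along the pixel's ray), 0 where there is no reading), "vfov" (degrees; the focal length in pixels is half the picture's height over the tangent of half this angle, whatever the lens; pixels are square), "cx", "cy" (the principal point, pixels), "R" (3x3) and "t" (3): a world point X has camera coordinates R X + t; the wrist camera has in their place "tool_from_camera" (4x4, takes a point from camera to tool coordinates, whose origin is the TCP and whose axes are the tool frame's). Camera axes: x right, y down, z forward; pixel columns grow to the right and rows downward; lengths in m; the calibration is good to about 2 mm. A picture is of the moment at which its call begins: read the wrist's pose just before it.
- r.hand_in(): hands the job in, once; it reports no verdict.
Trained networks look in a picture, given as the dict that the camera call returned (one of the last four; its "shot" number tells which), for a name from the list of things; names that differ only in an ending like _2 or _b are one class to them, and where a whole thing is asked for, a point or a joint stands for the part that bears it (a point fixed in the world has none). Each returns a list of dicts, best first, with "conf" (0 to 1); they miss things now and then, are a little off and sometimes report something else, mostly with a low value. They report only what shows in the picture. A call takes as long as a camera call. They do not tell look-alikes from the thing itself.
- r.outline_of(picture, label): "mask" (384x512 bool, what is visible of it) and "bbox" ([left, top, right, bottom] as shares, 0 to 1, of the picture: columns of its width, rows of its height, round what is visible of it).
- r.pinpoint(picture, label): "position" ([column, row] as shares, 0 to 1, of the picture: columns of its width, rows of its height: a listed point, or the origin of a listed thing).
The state is a dict: "clock": time; "joints": joint angles; "qvel": joint speeds; "tau": joint torques, N m; "tcp_pos": TCP position; "orientation": TCP orientation; "contact_force": force on the tool from outside, world axes, zero at the start; "moment": the same for the moment, N m; "grip_width": finger opening in m.
Only numpy, scipy, OpenCV 4.12 (cv2) and the standard library are available. Lean on these libraries where they do the work, as an engineer would, in place of code of your own. Each camera call takes 0.05 s, during which the arm holds its last target.

TASK

Check the earth terminals of the bench scale: take the orange probe from its stand and press its spring tip on the brass head of the green-ringed terminal, then the yellow, then the blue one on the sloping console, each time square to the terminal, until the spring tip is about half in (never fully in), holding it there for a second. How far each terminal is screwed out is not known, so feel for it; leave the red-ringed terminal untouched. Then hang the probe back in the fork of its stand, upright, and do not disturb the other things on the bench.

Things in the scene. Friction and masses are not known exactly. Their poses are not given: they have to be found in the camera images.
- probe: orange probe 197 mm long, 0.16 kg, hanging upright in the stand's fork. Origin: centre of the underside of its black collar (40 x 40 x 8 mm), z up along its axis. Above the collar an orange square handle 24 x 24 mm to z = 92 mm, faces along x and y. Below: round white shaft, 14 mm, to z = -80 mm, then a steel spring plunger, 9 mm, its round end at z = -105 mm
- tip (a point): the round end of the probe's spring plunger when not pressed, 105 mm below the probe's origin along its axis (fixed to the probe's body)
- plunger (a joint): how far the probe's spring tip is pressed in, in m: 0 free, 0.014 fully in (bottomed). The spring takes about 1.2 N to start and 0.5 N more for each mm: about 4.7 N at half way (7 mm)
- stand: grey probe stand, fixed; base plate 130 x 110 x 12 mm. Origin: underside, below the fork's middle; z up, x along the slot. Two level prongs 20 mm wide, 12 mm thick, tops at 135 mm, 22 mm slot between them, open towards -x, above and below; behind, from x = 47 to 63 mm, a post no higher than the prongs
- fork (a point): middle of the fork at the height of the prongs' tops: the probe's origin (underside of the collar) rests here when hung up
- scale: white bench scale, pan taken off, fixed. Origin: underside of its platform's centre, z up, x towards the console. Platform 180 x 280 mm, top at 60 mm, with the green, yellow and red terminals. Behind it (x 80 to 175 mm) a blue and grey console 230 mm wide, its top sloping 30 degrees towards -x, 74 to 126 mm high, with display, keys and the blue terminal
- green_terminal: green-ringed terminal on the platform, first to check. Brass screw head 22 mm across, 6 mm thick, on a 12 mm stem, in a flat coloured ring 44 mm across. Origin: centre of the ring's underside, z out of the surface along the stem. The flat top of the head is somewhere from 10 to 40 mm above the origin (it varies and is not reported)
- yellow_terminal: yellow-ringed terminal on the platform, second to check. Brass screw head 22 mm across, 6 mm thick, on a 12 mm stem, in a flat coloured ring 44 mm across. Origin: centre of the ring's underside, z out of the surface along the stem. The flat top of the head is somewhere from 10 to 40 mm above the origin (it varies and is not reported)
- blue_terminal: blue-ringed terminal on the console, third to check; z leans 30 degrees to the scale's -x. Brass screw head 22 mm across, 6 mm thick, on a 12 mm stem, in a flat coloured ring 44 mm across. Origin: centre of the ring's underside, z out of the surface along the stem. The flat top of the head is somewhere from 10 to 30 mm out (it varies and is not reported)
- red_terminal: red-ringed terminal on the platform, not to be touched. Brass screw head 22 mm across, 6 mm thick, on a 12 mm stem, in a flat coloured ring 44 mm across. Origin: centre of the ring's underside, z out of the surface along the stem. The flat top of the head is somewhere from 10 to 40 mm above the origin (it varies and is not reported)
- weight: bystander: steel calibration weight with a knob, 52 mm across, 68 mm high, origin under its centre
- jar: bystander: amber glass sample jar with white lid, 68 mm across, 90 mm high, origin under its centre
- spatula: bystander: steel spatula with a wooden handle, 200 mm long, lying flat on the bench
Things that resemble listed ones, but are neither listed nor needed, are in the scene too. What is shaped like the probe but pink, purple or turquoise is not meant.

How it is judged:
By the outcome, as a careful person would: the job done as asked, in the order asked, and still so for the second after the job is handed in, with the robot touching nothing.
It also fails if it takes over 64 s, if anything falls off the work surface, if the arm or the gripper's body presses on something with over 40 N, if the wrist force passes 120 N, or if a joint passes its speed limit or range.

## Working session

There is one attempt and no reset: what is moved stays moved. The work goes in short steps, Python scripts to look and compute and a tool call to move; the robot and the scene stay as the last step left them, time stands still between calls to the robot, and variables do not carry over. Pictures are saved under pics/ and viewed, and the job is handed in when it is done.

Besides the shell and the picture viewer there is one more tool, called after "Request:" as name(argument=value, ...), one argument or row to a line, values as JSON. play_rows: Moves the arm, as the interface text tells. Its arguments: {"type":"object","properties":{"plan":{"type":"array","items":{"type":"array","items":{"type":"number"}}},"force":{"type":"number"}},"required":["plan"]}

```bash
mkdir -p pics; cat > h.py <<'E'
import numpy as np, cv2
from bench import r
from scipy.spatial.transform import Rotation as Ro
def K(p):
    h,w=p['pixels'].shape[:2]; f=h/2/np.tan(np.radians(p['vfov'])/2); return f,p['cx'],p['cy']
def toworld(p,u,v,z,obs=None):
    f,cx,cy=K(p); c=np.array([(np.asarray(u)-cx)*z/f,(np.asarray(v)-cy)*z/f,z*np.ones_like(u,dtype=float)])
    if 'R' in p: return (np.array(p['R']).T@(c.reshape(3,-1)-np.array(p['t'])[:,None])).T
    T=np.array(p['tool_from_camera']); c=T[:3,:3]@c.reshape(3,-1)+T[:3,3:4]
    return (Ro.from_rotvec(obs['orientation']).as_matrix()@c).T+np.array(obs['tcp_pos'])
def cloud(p,obs=None):
    z=p['z_map']; v,u=np.mgrid[:z.shape[0],:z.shape[1]]
    return toworld(p,u.ravel().astype(float),v.ravel().astype(float),z.ravel(),obs).reshape(*z.shape,3)
def save(p,n,s=1.5): cv2.imwrite('pics/'+n,cv2.resize(p['pixels'],None,fx=s,fy=s))
E
python3 - <<'E'
from h import *
import pickle
o=r.get_obs(); print(o, r.finger_overhang)
d={}
for n in ['side','top','wrist']:
    p=r.grab_frame(n); save(p,n+'0.png'); d[n]=p
    print(n,p['vfov'],p['cx'],p['cy'],{k:np.round(p[k],3).tolist() for k in('R','t') if k in p}, [k for k in p])
    for L in ['probe','tip','stand','fork','scale','green_terminal','yellow_terminal','blue_terminal','red_terminal','weight','jar','spatula']:
        try: print(L,[(np.round(np.array(q['position'])*[512,384],1).tolist(),round(q['conf'],2)) for q in r.pinpoint(p,L)][:4])
        except Exception as e: print(L,e)
pickle.dump((o,d),open('f0.pkl','wb'))
E
```

```text
{'clock': 0.0, 'joints': array([ 1.2248976 ,  0.47783343,  0.02236276,  1.55643171, -0.01150315,
        1.10929373, -0.08306613]), 'qvel': array([ 1.03345498e-03, -7.64656283e-04,  4.50720041e-04,  3.84256355e-04,
        3.84639779e-05, -2.53112095e-03,  2.10011846e-04]), 'tau': array([ 5.06067718e-04, -5.96454334e+01,  1.60783555e+00, -2.81194675e+01,
        1.24022673e-02,  9.36268450e-03, -2.46285578e-05]), 'tcp_pos': array([ 0.15884653, -0.65545993,  0.23831214]), 'orientation': array([ 1.03331213,  1.31393375, -1.03161132]), 'contact_force': array([ 0.1843375 , -0.05596854, -0.22522913]), 'moment': array([-0.00226961, -0.00401207,  0.00158713]), 'grip_width': 0.08553323207011308} 0.008
side 55.692387664207985 251.2126332824484 191.13044945212692 {'R': [[-0.934, -0.358, -0.016], [-0.274, 0.743, -0.61], [0.231, -0.565, -0.792]], 't': [0.504, 0.223, 0.964]} ['pixels', 'z_map', 'vfov', 'cx', 'cy', 'R', 't', 'shot']
probe [([267.9, 273.4], 0.97), ([205.8, 370.5], 0.78), ([263.8, 322.9], 0.64), ([210.7, 294.3], 0.56)]
tip [([213.9, 378.5], 0.92), ([271.3, 290.5], 0.84), ([263.8, 33
[... 724 characters left out ...]
], 0.53)]
tip [([138.4, 241.5], 0.63)]
stand [([142.6, 192.0], 0.68), ([223.0, 204.6], 0.41)]
fork [([131.3, 191.2], 0.63)]
scale [([260.5, 196.9], 0.8)]
green_terminal [([223.4, 205.3], 0.48)]
yellow_terminal [([291.0, 206.4], 0.62)]
blue_terminal [([280.5, 148.8], 0.54)]
red_terminal [([252.2, 189.8], 0.6)]
weight [([163.0, 133.7], 0.51), ([130.8, 193.2], 0.26)]
jar [([379.5, 176.2], 0.85)]
spatula [([390.0, 269.3], 0.74)]
wrist 59.811761442585556 252.8364637833418 191.1088916588521 {} ['pixels', 'z_map', 'vfov', 'cx', 'cy', 'tool_from_camera', 'shot']
probe []
tip []
stand []
fork []
scale []
green_terminal []
yellow_terminal []
blue_terminal []
red_terminal []
weight []
jar []
spatula []
```

View pics/side0.png

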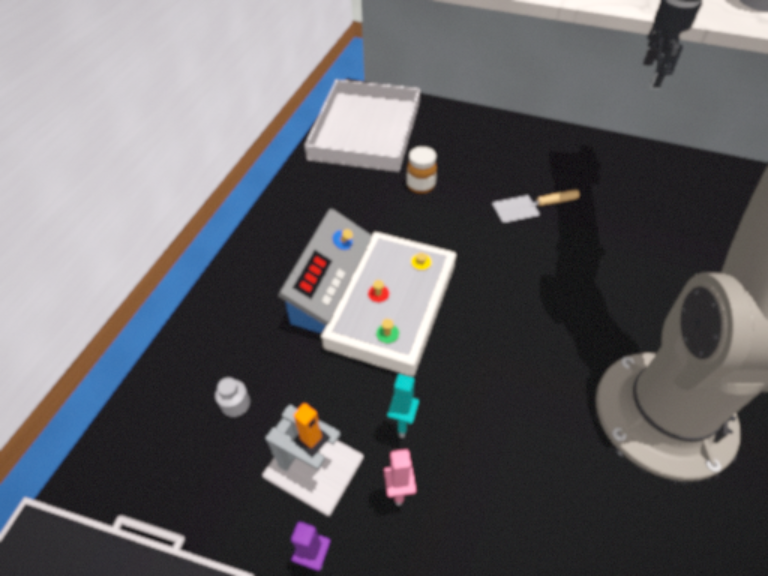

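View pics/top0.png

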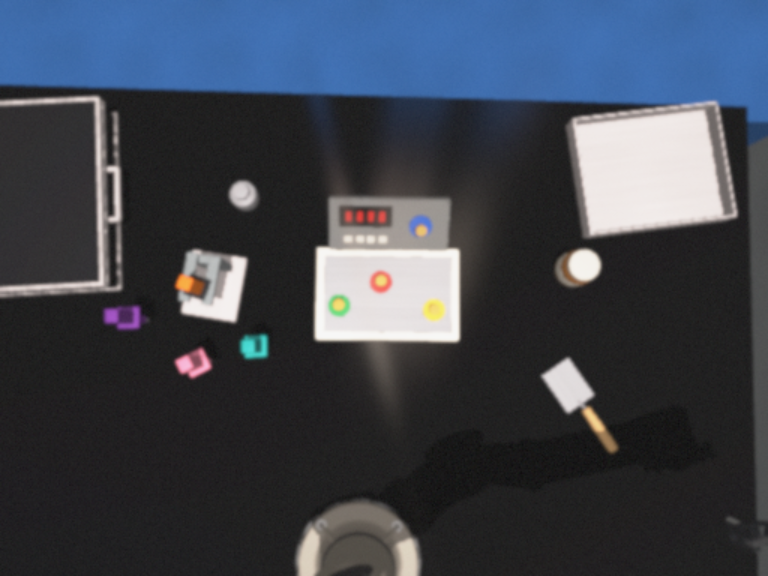

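View pics/wrist0.png

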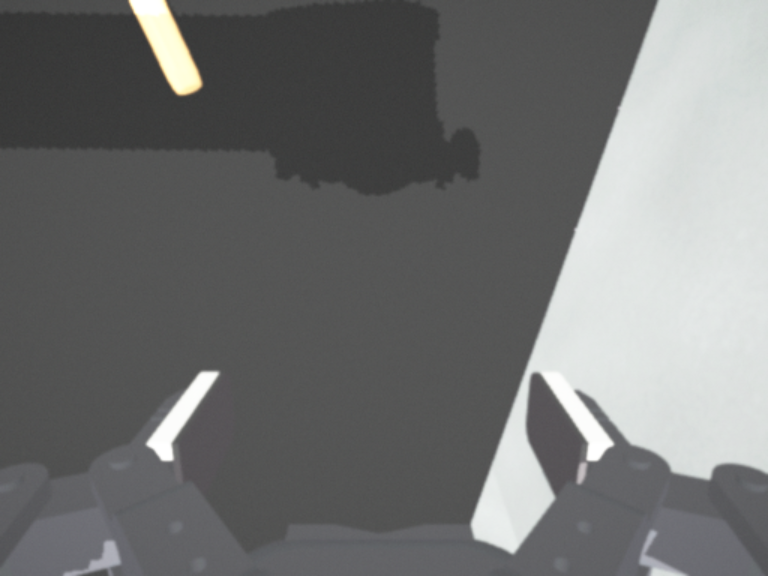

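```bash
python3 - <<'E'
from h import *
import pickle
o,d=pickle.load(open('f0.pkl','rb'))
R=Ro.from_rotvec(o['orientation']).as_matrix(); print('tool axes cols\n',R.round(3)); print(d['wrist']['tool_from_camera'].round(3))
def cent(n,u,v,w=2):
    p=d[n]; C=cloud(p); u=int(round(u));v=int(round(v)); q=C[v-w:v+w+1,u-w:u+w+1].reshape(-1,3); return np.median(q,0).round(4)
for n in ['top','side']:
    p=d[n];C=cloud(p);hsv=cv2.cvtColor(p['pixels'],cv2.COLOR_BGR2HSV)
    box=C[...,0]
    for nm,lo,hi in [('orange',(5,150,120),(16,255,255)),('green',(45,120,80),(75,255,255)),('yellow',(24,170,120),(33,255,255)),('red',(0,150,100),(3,255,255)),('blue',(105,150,100),(125,255,255)),('turq',(80,120,80),(95,255,255))]:
        m=cv2.inRange(hsv,lo,hi)
        k,lab,st,ce=cv2.connectedComponentsWithStats(m)
        for i in range(1,k):
            if 12<st[i,4]<900:
                q=C[lab==i]; print(n,nm,st[i,4],ce[i].round(1),np.median(q,0).round(3),'z',np.percentile(q[:,2],[5,95]).round(3))
C=cloud(d['top'])
for nm,u,v in [('weight',162,130),('jar',388,177),('pan',255,195)]: print(nm,cent('top',u,v))
E
```

```text
tool axes cols
 [[-0.001  0.972  0.236]
 [ 0.002  0.236 -0.972]
 [-1.    -0.    -0.002]]
[[ 0.001 -0.286  0.958 -0.134]
 [-0.001 -0.958 -0.286  0.074]
 [ 1.    -0.001 -0.001 -0.001]
 [ 0.     0.     0.     1.   ]]
top orange 128 [126.2 189.7] [0.525 0.297 0.204] z [0.001 0.229]
top green 14 [227.8 206.7] [0.49  0.042 0.063] z [0.062 0.067]
top red 16 [232.  143.8] [0.671 0.033 0.11 ] z [0.107 0.116]
top red 33 [239.8 143.6] [0.672 0.01  0.11 ] z [0.102 0.119]
top red 30 [246.7 143.8] [ 0.672 -0.008  0.111] z [0.105 0.119]
top red 25 [254.4 144.1] [ 0.672 -0.03   0.11 ] z [0.103 0.117]
top turq 285 [169.4 230.8] [0.42  0.194 0.115] z [-0.     0.198]
side orange 76 [281.3 114.1] [ 0.577 -0.396  0.061] z [0.055 0.068]
side orange 21 [252.2 194.3] [ 0.543 -0.026  0.069] z [0.062 0.094]
side orange 235 [206.1 286.6] [0.515 0.316 0.179] z [-0.     0.219]
side green 89 [258.  223.1] [0.496 0.055 0.063] z [0.061 0.066]
side yellow 63 [280.3 175.2] [ 0.492 -0.129  0.064] z [0.061 0.073]
side red 175 [208.3 182.4] [0.667 0.004 0.109] z [0.104 0.116]
side red 65 [252.1 196.6] [ 0.542 -0.024  0.063] z [0.061 0.066]
side blue 60 [226.8 160.7] [ 0.655 -0.095  0.103] z [0.094 0.111]
side blue 182 [201.7 212.9] [0.668 0.067 0.044] z [0.023 0.073]
side turq 545 [268.8 267.9] [0.415 0.21  0.128] z [-0.001  0.197]
weight [0.7146 0.2414 0.0678]
jar [ 0.59   -0.4191  0.0917]
pan [ 0.5303 -0.0371  0.0631]
```

Request:
play_rows(
  plan=[
    [1,0.16,0.16,0.12,-0.1],
    [1,0.34,0.35,0.21,-0.24],
    [1,0.34,0.35,0.21,-0.24],
    [1,0.34,0.35,0.21,-0.24],
    [1,0.34,0.35,0.21,-0.24],
    [1,0.34,0.35,0.21,-0.24],
    [1,0.34,0.35,0.21,-0.24],
    [1,0.34,0.35,0.21,-0.24],
    [1,0.34,0.35,0.21,-0.24],
    [1,0.34,0.35,0.21,-0.24],
  ],
)

```text
clock: 2.95
tcp_pos: [0.4798, -0.3253, 0.4383]
orientation: [1.211, 1.207, -1.211]
contact_force: [0.9, -0.9, -0.3]
grip_width: 0.0855
```

Request:
play_rows(
  plan=[
    [1,0.1,0.28,0,0],
    [1,0.1,0.28,0,0],
    [1,0.1,0.28,0,0],
    [1,0.1,0.28,0,0],
    [1,0.1,0.28,0,0],
    [1,0.1,0.28,0,0],
    [1,0.1,0.28,0,0],
    [1,0.1,0.28,0,0],
  ],
)

```text
clock: 3.75
tcp_pos: [0.579, -0.0456, 0.437]
orientation: [1.209, 1.21, -1.209]
contact_force: [-0.4, -1.1, 1.0]
grip_width: 0.0851
```

```bash
python3 - <<'E'
from h import *
import pickle
o=r.get_obs(); p=r.grab_frame('wrist'); save(p,'w1.png'); pickle.dump((o,p),open('w1.pkl','wb'))
print(o['tcp_pos'],np.abs(o['qvel']).max(),o['joints'].round(2))
for L in ['green_terminal','yellow_terminal','blue_terminal','red_terminal','scale']:
    print(L,[(np.round(np.array(q['position'])*[512,384],1).tolist(),round(q['conf'],2)) for q in r.pinpoint(p,L)][:3])
E
```

```text
[ 0.57898653 -0.04562039  0.43701461] 0.04807926277387444 [ 0.24  0.22 -0.33  1.48  0.07  1.45 -1.66]
green_terminal [([190.9, 191.6], 0.8)]
yellow_terminal [([310.8, 193.5], 0.92)]
blue_terminal [([292.7, 88.2], 0.65)]
red_terminal [([254.5, 165.2], 0.62), ([239.5, 158.0], 0.57)]
scale [([253.9, 164.6], 0.96)]
```

View pics/w1.png

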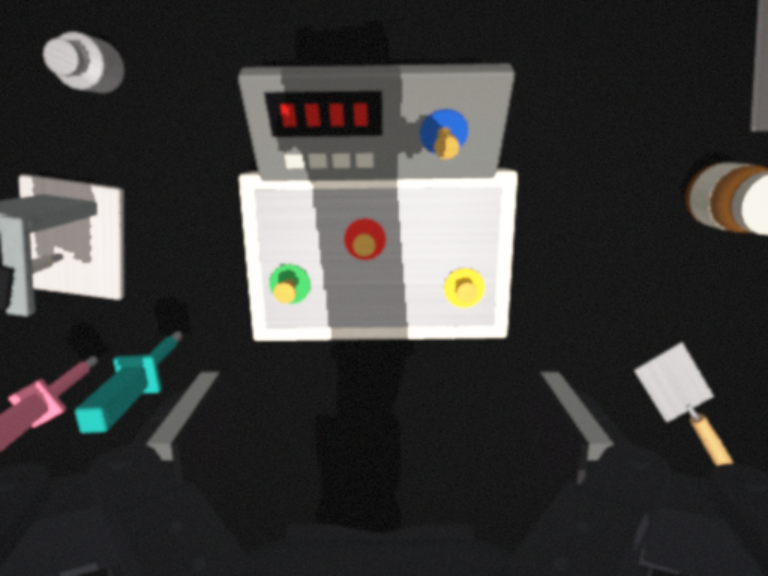

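```bash
python3 - <<'E'
from h import *
import pickle
o,p=pickle.load(open('w1.pkl','rb'))
C=cloud(p,o);hsv=cv2.cvtColor(p['pixels'],cv2.COLOR_BGR2HSV)
print('bench z',np.median(C[210:240,230:260,2]), 'pan z',np.median(C[175:185,255:265],0))
for nm,lo,hi in [('green',(45,90,60),(80,255,255)),('yellow',(26,170,120),(33,255,255)),('red',(0,150,60),(5,255,255)),('blue',(105,150,60),(125,255,255)),('brass',(12,60,70),(25,235,255)),]:
    m=cv2.inRange(hsv,lo,hi);k,lab,st,ce=cv2.connectedComponentsWithStats(m)
    for i in range(1,k):
        if st[i,4]>30:
            q=C[lab==i]; print(nm,st[i,:5],ce[i].round(1),np.median(q,0).round(4),'z',np.percentile(q[:,2],[5,50,95]).round(4), 'ext',(np.percentile(q,97,axis=0)+np.percentile(q,3,axis=0)).round(4)/2)
# scale yaw : pan edges, console edges
m=(np.abs(C[...,2]-0.06)<0.01)&(C[...,0]>0.4)&(np.abs(C[...,1]+0.04)<0.2)
rect=cv2.minAreaRect(C[m][:,:2].astype(np.float32)); print('pan',rect)
f,cx,cy=K(p)
# console top plane
m=(C[...,2]>0.078)&(C[...,2]<0.13)&(np.abs(C[...,1]+0.04)<0.11)&(C[...,0]>0.6)
q=C[m]; c=np.median(q,0)
for _ in range(5):
    A=np.c_[q[:,:2],np.ones(len(q))]; s,*_=np.linalg.lstsq(A,q[:,2],rcond=None); e=np.abs(A@s-q[:,2]); q=q[e<max(0.003,np.percentile(e,85))]
n=np.array([-s[0],-s[1],1]);n/=np.linalg.norm(n);print('console normal',n,np.degrees(np.arccos(n[2])),'yaw',np.degrees(np.arctan2(-n[1],-n[0])),len(q))
print('plane',s)
for u,v in [(297,88),(297,98)]: print(C[v-1:v+2,u-1:u+2].reshape(-1,3).mean(0))
E
```

```text
bench z 0.05881423970128377 pan z [[ 0.52096237 -0.04729932  0.06051588]
 [ 0.51918467 -0.04888641  0.0602178 ]
 [ 0.51938181 -0.05046027  0.06032592]
 [ 0.51943534 -0.05203091  0.06116102]
 [ 0.51931497 -0.05362489  0.06046826]
 [ 0.51954864 -0.05518277  0.06109743]
 [ 0.5203058  -0.05677789  0.06073096]
 [ 0.51939742 -0.05837523  0.06036134]
 [ 0.51949505 -0.05993798  0.06053266]
 [ 0.51912337 -0.06154331  0.06086429]]
green [180 176  27  26 353] [194.3 186.4] [0.5111 0.0453 0.0639] z [0.0624 0.0639 0.0654] ext [0.506 0.051 0.064]
yellow [297 180  25  23 226] [308.  188.9] [ 0.5071 -0.1276  0.0638] z [0.0624 0.0638 0.0657] ext [ 0.502   -0.13295  0.06415]
red [186  68  12  17 156] [191.7  76.2] [0.672  0.0359 0.1105] z [0.1051 0.1105 0.1152] ext [0.67135 0.0361  0.1102 ]
red [203  69  11  16 148] [207.9  76.2] [0.6721 0.0149 0.1104] z [0.1053 0.1104 0.1151] ext [0.67135 0.01485 0.11015]
red [219  69  11  16 147] [224.1  76.2] [ 0.6721 -0.0064  0.11  ] z [0.1054 0.11   0.1147] ext [ 0.67195 -0.0064   0.11015]
red [235  68  11  16 144] [240.   75.7] [ 0.6721 -0.0271  0.1104] z [0.105
[... 797 characters left out ...]
brass [303 185  14  16 128] [310.  191.4] [ 0.5046 -0.1335  0.0788] z [0.0629 0.0788 0.0811] ext [ 0.5023  -0.13225  0.07205]
brass [183 187  14  15 160] [189.5 194.2] [0.5059 0.0507 0.0956] z [0.0725 0.0956 0.0971] ext [0.5048  0.05105 0.08375]
brass [460 275  29  36 461] [473.9 293.9] [ 0.2823 -0.4658  0.0163] z [-0.001   0.0163  0.02  ] ext [ 0.3098 -0.4376  0.0564]
pan ((0.5288888812065125, -0.04226307570934296), (0.1798950582742691, 0.28054049611091614), 0.6747241616249084)
console normal [-0.49151328 -0.00707005  0.87084138] 29.4434391639199 yaw 0.824099592668585 9680
plane [ 0.56441195  0.00811864 -0.26992762]
[ 0.6570627  -0.10198421  0.11221104]
[ 0.64463431 -0.10080553  0.12527065]
```

Request:
play_rows(
  plan=[
    [1,-0.02,0.33,0.02,0],
    [1,-0.02,0.33,0.02,0],
    [1,-0.02,0.33,0.02,0],
    [1,-0.02,0.33,0.02,0],
    [1,-0.02,0.33,0.02,0],
    [1,-0.02,0.33,0.02,0],
    [1,-0.02,0.33,0.02,0],
    [1,-0.02,0.33,0.02,0],
  ],
)

```text
clock: 4.85
tcp_pos: [0.5569, 0.2885, 0.4569]
orientation: [1.207, 1.215, -1.205]
contact_force: [0.6, 0.6, -0.0]
grip_width: 0.0854
```

```bash
python3 - <<'E'
from h import *
import pickle
o=r.get_obs(); p=r.grab_frame('wrist'); save(p,'w2.png'); pickle.dump((o,p),open('w2.pkl','wb'))
print(o['tcp_pos'],np.abs(o['qvel']).max(),o['joints'].round(2),o['contact_force'])
for L in ['probe','stand','fork']:
    print(L,[(np.round(np.array(q['position'])*[512,384],1).tolist(),round(q['conf'],2)) for q in r.pinpoint(p,L)][:3])
E
```

```text
[0.55687139 0.28845366 0.4569302 ] 0.06448457996345529 [-0.22  0.33 -0.5   1.32  0.15  1.53 -2.27] [ 0.59825986  0.64838916 -0.03537671]
probe [([153.7, 201.1], 0.93), ([243.6, 168.5], 0.69), ([240.4, 249.3], 0.59)]
stand [([244.6, 152.2], 0.89)]
fork [([240.5, 168.4], 0.79), ([243.8, 168.5], 0.7)]
```

View pics/w2.png

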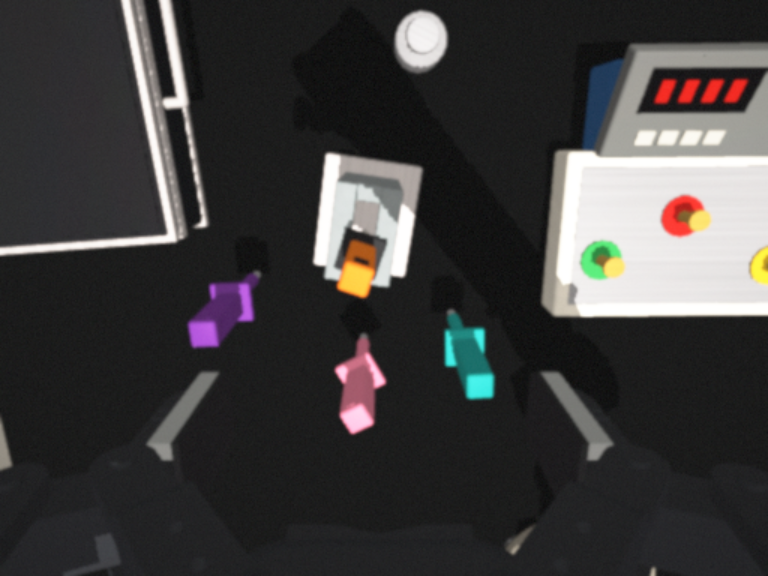

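```bash
python3 - <<'E'
from h import *
import pickle
o,p=pickle.load(open('w2.pkl','rb'))
C=cloud(p,o);hsv=cv2.cvtColor(p['pixels'],cv2.COLOR_BGR2HSV)
reg=(C[...,0]>0.42)&(C[...,0]<0.68)&(C[...,1]>0.2)&(C[...,1]<0.38)
m=reg&(np.abs(C[...,2]-0.135)<0.006)&(hsv[...,1]<90)
q=C[m]; print('fork',len(q),cv2.minAreaRect(q[:,:2].astype(np.float32)),q.min(0),q.max(0))
m=reg&(np.abs(C[...,2]-0.012)<0.006)&(hsv[...,2]>110)
q=C[m]; print('base',len(q),cv2.minAreaRect(q[:,:2].astype(np.float32)))
m=reg&(np.abs(C[...,2]-0.227)<0.008)&(hsv[...,1]>90)
q=C[m]; print('handle top',len(q),cv2.minAreaRect(q[:,:2].astype(np.float32)),np.median(q,0))
m=reg&(np.abs(C[...,2]-0.143)<0.005)&(hsv[...,2]<70)
q=C[m]; print('collar',len(q),cv2.minAreaRect(q[:,:2].astype(np.float32)),np.median(q,0))
im=np.full((400,400,3),90,np.uint8)
# ortho map of points z>0.1
for c,b in zip(C[reg&(C[...,2]>0.1)],p['pixels'][reg&(C[...,2]>0.1)]):
    v=int((0.68-c[0])*1500);u=int((0.40-c[1])*1500)
    if 0<=u<400 and 0<=v<400: cv2.circle(im,(u,v),2,b.tolist(),-1)
cv2.imwrite('pics/ortho.png',im)
print(p['tool_from_camera'].round(3))
R=Ro.from_rotvec(o['orientation']).as_matrix();print(R.round(3))
s=p['pixels'][90:210,190:310]; cv2.imwrite('pics/w2c.png',cv2.resize(s,None,fx=5,fy=5,interpolation=cv2.INTER_CUBIC))
E
```

```text
fork 1509 ((0.543103814125061, 0.3070327341556549), (0.06222238019108772, 0.09202668070793152), 81.7898941040039) [0.49363921 0.27056948 0.13004702] [0.59203553 0.34327862 0.14098419]
base 2172 ((0.5195923447608948, 0.2778005599975586), (0.17516006529331207, 0.1640051007270813), 81.83567810058594)
handle top 434 ((0.5270164012908936, 0.30906930565834045), (0.02368135005235672, 0.024818724021315575), 71.05752563476562) [0.52838674 0.30866244 0.22641245]
collar 158 ((0.5428372621536255, 0.3101029098033905), (0.022461678832769394, 0.04154897853732109), 21.70170783996582) [0.5421909  0.31389311 0.14254613]
[[ 0.001 -0.286  0.958 -0.134]
 [-0.001 -0.958 -0.286  0.074]
 [ 1.    -0.001 -0.001 -0.001]
 [ 0.     0.     0.     1.   ]]
[[-0.001  1.     0.005]
 [ 0.003  0.005 -1.   ]
 [-1.    -0.001 -0.003]]
```

View pics/ortho.png

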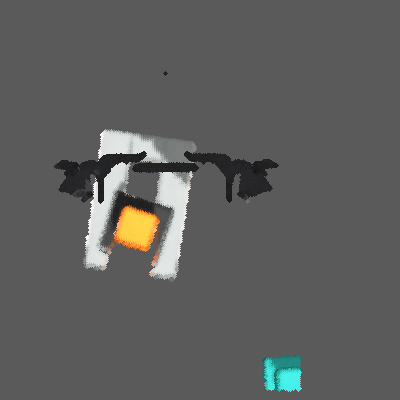

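View pics/w2c.png

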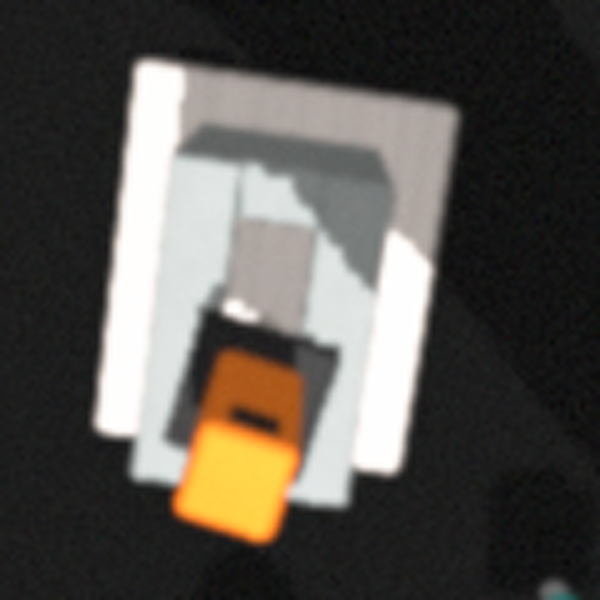

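Request:
play_rows(
  plan=[
    [1,-0.03,0.022,0,-0.15],
    [1,-0.03,0.022,-0.05,-0.3],
    [1,-0.03,0.022,-0.1,-0.305],
    [1,-0.03,0.022,-0.15,-0.305],
    [1,-0.03,0.022,-0.17,-0.305],
    [1,-0.03,0.022,-0.17,-0.305],
  ],
)

```text
clock: 5.65
tcp_pos: [0.5282, 0.3016, 0.2836]
orientation: [1.428, 1.046, -1.44]
contact_force: [-0.3, 0.5, 0.9]
grip_width: 0.0856
```

```bash
python3 - <<'E'
from h import *
import pickle
o=r.get_obs(); p=r.grab_frame('wrist'); save(p,'w3.png'); pickle.dump((o,p),open('w3.pkl','wb'))
R=Ro.from_rotvec(o['orientation']).as_matrix()
print(o['tcp_pos'],np.degrees(np.arctan2(R[1,1],R[0,1])),o['contact_force'],o['joints'].round(2))
C=cloud(p,o);hsv=cv2.cvtColor(p['pixels'],cv2.COLOR_BGR2HSV)
m=(np.abs(C[...,2]-0.227)<0.008)&(hsv[...,1]>90)
q=C[m]; print('handle top',len(q),cv2.minAreaRect(q[:,:2].astype(np.float32)),np.median(q,0))
E
```

```text
[0.52820429 0.30164307 0.28359342] -17.783550987609544 [-0.26790466  0.46721562  0.94914741] [-0.27  0.37 -0.46  1.64  0.18  1.18 -2.65]
handle top 1443 ((0.5274905562400818, 0.3085326850414276), (0.023702755570411682, 0.023615363985300064), 71.8006362915039) [0.52885479 0.3082287  0.22650591]
```

View pics/w3.png

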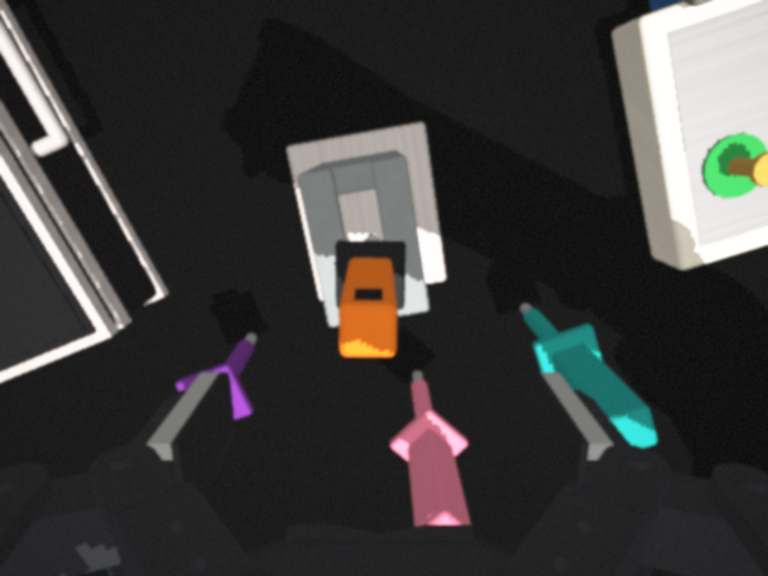

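```bash
python3 - <<'E'
from h import *
import pickle
o,p=pickle.load(open('w2.pkl','rb'))
C=cloud(p,o);hsv=cv2.cvtColor(p['pixels'],cv2.COLOR_BGR2HSV)
for nm,lo,hi in [('purple',(130,80,60),(160,255,255)),('pink',(165,50,60),(179,200,255)),('turq',(80,120,60),(95,255,255))]:
    m=cv2.inRange(hsv,lo,hi)>0
    q=C[m];q=q[(q[:,2]>0.05)]; zt=np.percentile(q[:,2],99); t=q[q[:,2]>zt-0.012]; print(nm,len(q),zt,t.mean(0),q.min(0),q.max(0))
E
```

```text
purple 1235 0.19816498766018278 [0.47414787 0.43679806 0.2021972 ] [0.45128835 0.28972123 0.05025615] [0.63082243 0.46167072 0.59118202]
pink 968 0.1970546449676382 [0.39926484 0.31090046 0.20333905] [ 0.37517552 -0.03529951  0.05019248] [0.68167613 0.33765283 0.59118202]
turq 1143 0.19768396556300613 [0.4265859  0.2050884  0.20000857] [0.40202778 0.1840656  0.05066772] [0.63082243 0.28972123 0.59118202]
```

Request:
play_rows(
  force=40,
  plan=[
    [1,0,0.007,-0.02,0],
    [1,0,0.007,-0.06,0],
    [1,0,0.007,-0.1,0],
    [1,0,0.007,-0.103,0],
    [1,0,0.007,-0.103,0],
    [-1,0,0.007,-0.103,0],
    [-1,0,0.007,-0.103,0],
    [-1,0,0.007,-0.103,0],
    [-1,0,0.007,-0.103,0],
    [-1,0,0.007,-0.103,0],
  ],
)

```text
clock: 6.7
tcp_pos: [0.5289, 0.3113, 0.1842]
orientation: [1.431, 1.047, -1.433]
contact_force: [0.5, -1.8, -0.4]
grip_width: 0.0232
```

```bash
python3 - <<'E'
from h import *
import pickle
o=r.get_obs(); p=r.grab_frame('wrist'); save(p,'w4.png')
R=Ro.from_rotvec(o['orientation']).as_matrix()
print(o['tcp_pos'],np.degrees(np.arctan2(R[1,1],R[0,1])),o['contact_force'],o['moment'],o['grip_width'],o['joints'].round(2))
E
```

```text
[0.52888087 0.31130365 0.18420698] -17.630576338200612 [ 0.49034234 -1.76237617 -0.37399778] [-0.51683384 -0.00311397 -0.02881585] 0.023208392499764648 [-0.3   0.47 -0.44  1.74  0.24  0.99 -2.71]
```

View pics/w4.png

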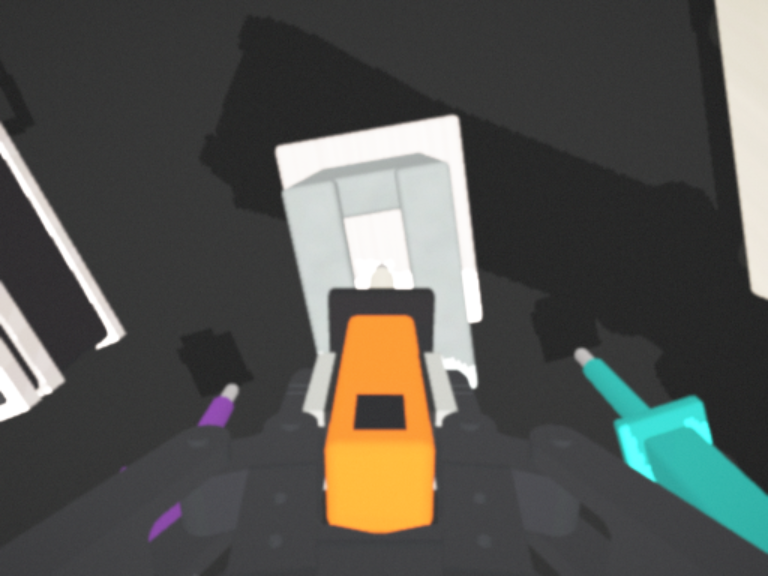

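Request:
play_rows(
  plan=[
    [-1,0,0,0.02,0],
    [-1,0,0,0.06,0],
    [-1,0,0,0.11,0],
    [-1,0,0,0.16,0],
    [-1,0,-0.04,0.16,0.12],
    [-1,-0.01,-0.08,0.16,0.24],
    [-1,-0.02,-0.13,0.16,0.31],
    [-1,-0.024,-0.18,0.16,0.31],
    [-1,-0.024,-0.22,0.14,0.31],
    [-1,-0.024,-0.26,0.12,0.31],
  ],
)

```text
clock: 7.75
tcp_pos: [0.5048, 0.0505, 0.3042]
orientation: [1.209, 1.209, -1.206]
contact_force: [0.9, -0.1, -2.4]
grip_width: 0.0237
```

Request:
play_rows(
  plan=[
    [-1,0,0,0,0],
    [-1,0,0,0,0],
  ],
)

```text
clock: 7.95
tcp_pos: [0.5046, 0.0515, 0.3036]
orientation: [1.208, 1.211, -1.209]
contact_force: [0.7, 0.1, -1.3]
grip_width: 0.0233
```

```bash
python3 - <<'E'
from h import *
import pickle
o=r.get_obs(); p=r.grab_frame('wrist'); save(p,'w5.png'); pickle.dump((o,p),open('w5.pkl','wb'))
s=r.grab_frame('side'); save(s,'s5.png'); c=s['pixels'][90:250,180:320]; cv2.imwrite('pics/s5c.png',cv2.resize(c,None,fx=4,fy=4,interpolation=cv2.INTER_CUBIC)); pickle.dump((o,s),open('s5.pkl','wb'))
R=Ro.from_rotvec(o['orientation']).as_matrix()
print(o['tcp_pos'],np.degrees(np.arctan2(R[1,1],R[0,1])),o['contact_force'],o['moment'],o['grip_width'],o['joints'].round(2))
for q in r.pinpoint(s,'tip')[:3]: print(np.array(q['position'])*[512,384],q['conf'])
f,cx,cy=K(s); X=o['tcp_pos']-[0,0,0.154]; c=s['R']@X+s['t']; print('pred',f*c[0]/c[2]+cx,f*c[1]/c[2]+cy)
E
```

```text
[0.50455447 0.05150065 0.3035833 ] 0.03564126335340987 [ 0.69430632  0.06402921 -1.31837961] [ 0.12714218 -0.0227969  -0.00150447] 0.023349914746621413 [ 0.14  0.17 -0.41  1.85  0.07  1.14 -1.86]
[259.8912 205.0944] 0.95
[210.7904 375.5904] 0.78
[262.5024 336.9984] 0.7
pred 255.98042798269853 203.41514956331451
```

View pics/w5.png

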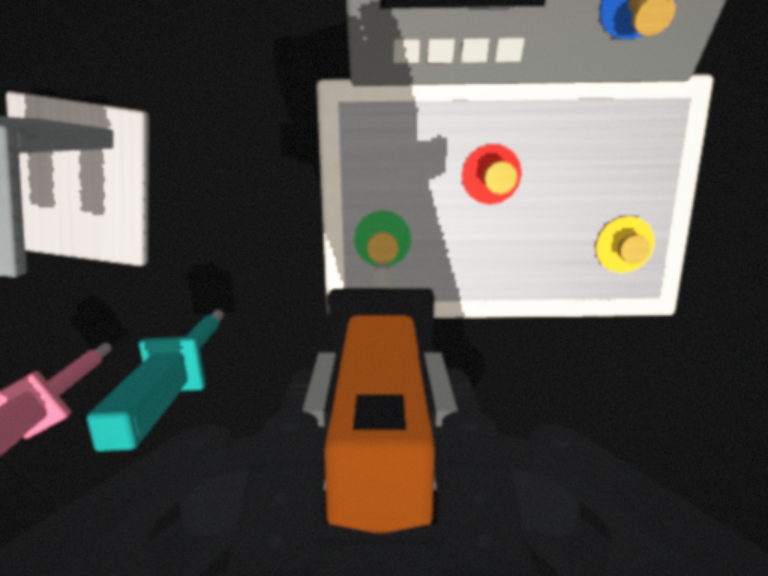

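View pics/s5c.png

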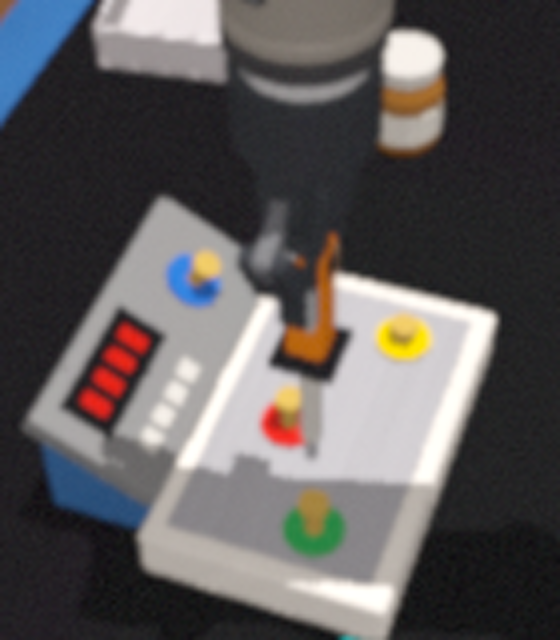

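```bash
python3 - <<'E'
from h import *
import pickle
o,s=pickle.load(open('s5.pkl','rb'))
f,cx,cy=K(s)
for X in ([.5046,.0515,.1496],[.5046,.0515,.0965],[.505,.051,.0965]):
    c=s['R']@np.array(X)+s['t']; print(f*c[0]/c[2]+cx,f*c[1]/c[2]+cy)
o,p=pickle.load(open('w5.pkl','rb')); C=cloud(p,o);hsv=cv2.cvtColor(p['pixels'],cv2.COLOR_BGR2HSV)
def plane(name,zlo,zhi,cx_,cy_,rad=0.03):
    m=(np.hypot(C[...,0]-cx_,C[...,1]-cy_)<rad)&(C[...,2]>zlo)&(C[...,2]<zhi)
    q=C[m]; print(name,len(q),q.mean(0),((q.max(0)+q.min(0))/2),np.median(q[:,2]))
plane('green',0.085,0.105,0.505,0.051); plane('yellow',0.074,0.095,0.503,-0.133); plane('red',0.085,0.1,0.5528,-0.0285)
m=cv2.inRange(hsv,(45,90,40),(80,255,255))>0; m&=(C[...,2]>.06)&(C[...,2]<.07); q=C[m]; print('green ring',cv2.minEnclosingCircle(q[:,:2].astype(np.float32)))
m=cv2.inRange(hsv,(26,170,100),(34,255,255))>0; m&=(C[...,2]>.06)&(C[...,2]<.068); q=C[m]; print('yellow ring',cv2.minEnclosingCircle(q[:,:2].astype(np.float32)))
m=cv2.inRange(hsv,(105,150,60),(125,255,255))>0; m&=(C[...,2]>.09); q=C[m]; print('blue',q.min(0),q.max(0))
E
```

```text
255.96385593978005 203.40615390831303
256.08329384063893 214.9652036282692
256.00889183963466 214.77661841046432
green 334 [0.50416004 0.05153627 0.09565427] [0.5041201  0.05198602 0.09469992] 0.09575339221198968
yellow 330 [ 0.50008401 -0.13206107  0.07945942] [ 0.50003496 -0.13292674  0.0782729 ] 0.07971192188007056
red 377 [ 0.55199227 -0.02775611  0.09309764] [ 0.55179298 -0.02797493  0.09207281] 0.09318992826709985
green ring ((0.504410445690155, 0.0512114018201828), 0.02150249481201172)
yellow ring ((0.4999150335788727, -0.13291555643081665), 0.021320078521966934)
blue [ 0.57846194 -0.10801001  0.09122153] [0.65674655 0.05276517 0.43785867]
```

Request:
play_rows(
  plan=[
    [-1,0,0,-0.025,0],
    [-1,0,0,-0.044,0],
    [-1,0,0,-0.044,0],
    [-1,0,0,-0.044,0],
  ],
)

```text
clock: 8.5
tcp_pos: [0.5052, 0.0534, 0.2608]
orientation: [1.206, 1.211, -1.205]
contact_force: [-0.6, 0.1, -2.6]
grip_width: 0.0237
```

Request:
play_rows(
  plan=[
    [-1,0,0,-0.005,0],
    [-1,0,0,-0.009,0],
    [-1,0,0,-0.009,0],
    [-1,0,0,-0.009,0],
  ],
)

```text
clock: 8.9
tcp_pos: [0.505, 0.0522, 0.2513]
orientation: [1.207, 1.21, -1.207]
contact_force: [0.5, 0.1, -0.7]
grip_width: 0.0234
```

Request:
play_rows(
  plan=[
    [-1,0,0,-0.002,0],
    [-1,0,0,-0.003,0],
    [-1,0,0,-0.003,0],
    [-1,0,0,-0.003,0],
  ],
)

```text
clock: 9.3
tcp_pos: [0.5052, 0.0522, 0.2484]
orientation: [1.208, 1.21, -1.207]
contact_force: [0.3, -0.6, 0.2]
grip_width: 0.0235
```

Request:
play_rows(
  plan=[
    [-1,0,0,-0.002,0],
    [-1,0,0,-0.003,0],
    [-1,0,0,-0.003,0],
    [-1,0,0,-0.003,0],
  ],
)

```text
clock: 9.7
tcp_pos: [0.5051, 0.0522, 0.2453]
orientation: [1.208, 1.21, -1.207]
contact_force: [-0.4, 0.5, 1.2]
grip_width: 0.0235
```

```bash
cat > fz.py <<'E'
from h import *
F=[];Z=[]
for i in range(4):
    o=r.get_obs(); F.append(o['contact_force']); Z.append(o['tcp_pos']); s=r.grab_frame('side')
o=r.get_obs(); F.append(o['contact_force'])
F=np.array(F); print('F',F.mean(0).round(2),F[:,2].round(2),'tcp',np.mean(Z,0).round(4),'w',o['grip_width'],'t',o['clock'])
E
python3 fz.py
```

```text
F [ 0.75 -0.12  1.81] [1.24 1.49 2.44 1.79 2.11] tcp [0.5051 0.0522 0.2453] w 0.023586075843587514 t 9.9
```

Request:
play_rows(
  plan=[
    [-1,0,0,-0.0015,0],
    [-1,0,0,-0.0026,0],
    [-1,0,0,-0.0026,0],
    [-1,0,0,-0.0026,0],
    [-1,0,0,-0.0026,0],
    [-1,0,0,-0.0026,0],
    [-1,0,0,-0.0026,0],
  ],
)

```text
clock: 10.6
tcp_pos: [0.505, 0.0522, 0.2426]
orientation: [1.207, 1.21, -1.207]
contact_force: [-0.0, 0.7, 3.0]
grip_width: 0.0234
```

```bash
python3 fz.py; python3 fz.py; python3 - <<'E'
from h import *
p=r.grab_frame('wrist'); save(p,'w6.png');s=r.grab_frame('side')
c=s['pixels'][150:250,210:310]; cv2.imwrite('pics/s6c.png',cv2.resize(c,None,fx=6,fy=6,interpolation=cv2.INTER_CUBIC))
E
```

```text
F [ 0.74 -0.02  2.97] [3.02 2.9  3.56 2.71 2.69] tcp [0.505  0.0522 0.2426] w 0.02345186065854323 t 10.8
F [ 1.18 -0.16  3.  ] [2.69 2.91 3.2  3.22 2.99] tcp [0.5049 0.0522 0.2426] w 0.023706729982175677 t 11.0
```

View pics/s6c.png

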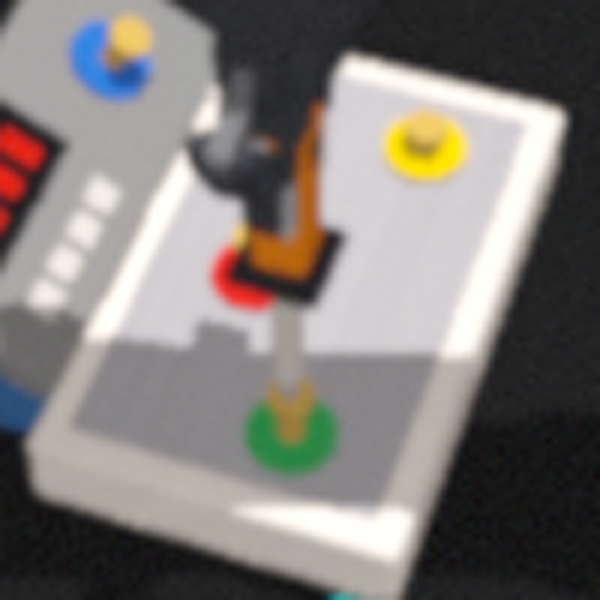

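View pics/w6.png

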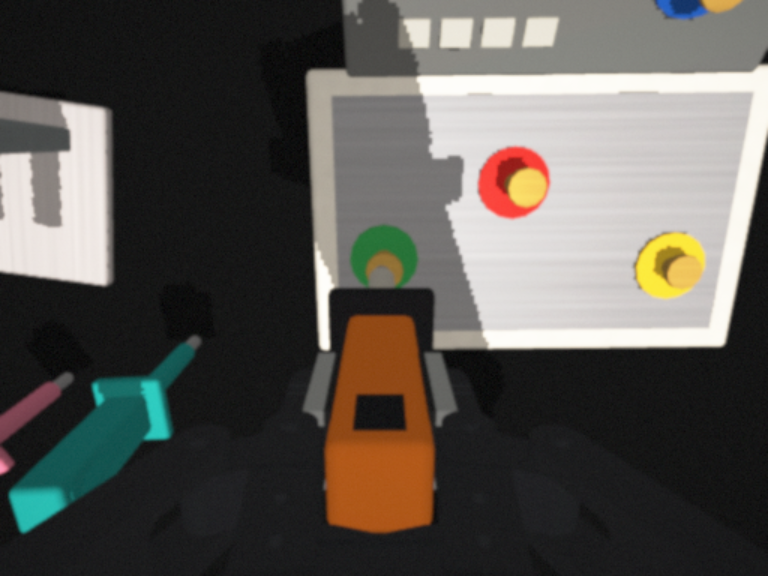

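Request:
play_rows(
  plan=[
    [-1,0,0,0,0],
    [-1,0,0,0,0],
    [-1,0,0,0,0],
    [-1,0,0,0,0],
    [-1,0,0,0,0],
    [-1,0,0,0,0],
  ],
)

```text
clock: 11.7
tcp_pos: [0.5049, 0.0522, 0.2425]
orientation: [1.207, 1.21, -1.207]
contact_force: [1.2, 0.6, 3.2]
grip_width: 0.0237
```

Request:
play_rows(
  plan=[
    [-1,0,0,0.02,0],
    [-1,0,0,0.05,0],
    [-1,-0.002,-0.05,0.05,0],
    [-1,-0.004,-0.1,0.05,0],
    [-1,-0.005,-0.15,0.05,0],
    [-1,-0.005,-0.185,0.05,0],
    [-1,-0.005,-0.185,0.04,0],
    [-1,-0.005,-0.185,0.03,0],
    [-1,-0.005,-0.185,0.03,0],
  ],
)

```text
clock: 12.6
tcp_pos: [0.4982, -0.1311, 0.2701]
orientation: [1.205, 1.216, -1.209]
contact_force: [0.3, 0.5, -1.9]
grip_width: 0.0234
```

```bash
python3 fz.py
```

```text
F [-0.14  0.   -1.54] [-1.89 -1.85 -1.32 -1.33 -1.31] tcp [ 0.4991 -0.1311  0.2713] w 0.023500550298961594 t 12.8
```

Request:
play_rows(
  plan=[
    [-1,0.001,-0.0015,-0.02,0],
    [-1,0.001,-0.0015,-0.034,0],
    [-1,0.001,-0.0015,-0.036,0],
    [-1,0.001,-0.0015,-0.039,0],
    [-1,0.001,-0.0015,-0.042,0],
    [-1,0.001,-0.0015,-0.042,0],
    [-1,0.001,-0.0015,-0.042,0],
  ],
)

```text
clock: 13.5
tcp_pos: [0.5013, -0.1341, 0.2313]
orientation: [1.208, 1.21, -1.206]
contact_force: [0.0, 0.7, 1.6]
grip_width: 0.0239
```

```bash
python3 fz.py
```

```text
F [-0.28  0.65  1.16] [1.55 1.32 1.32 0.64 0.97] tcp [ 0.5013 -0.1341  0.2312] w 0.02369070803287772 t 13.7
```

Request:
play_rows(
  plan=[
    [-1,-0.001,0.001,-0.002,0],
    [-1,-0.001,0.001,-0.004,0],
    [-1,-0.001,0.001,-0.004,0],
    [-1,-0.001,0.001,-0.004,0],
    [-1,-0.001,0.001,-0.004,0],
  ],
)

```text
clock: 14.2
tcp_pos: [0.5004, -0.1336, 0.2269]
orientation: [1.208, 1.209, -1.206]
contact_force: [2.5, -0.4, 3.2]
grip_width: 0.0233
```

```bash
python3 fz.py;python3 fz.py
```

```text
F [ 2.17 -1.31  2.85] [3.23 3.33 2.52 3.02 2.15] tcp [ 0.5004 -0.1336  0.2268] w 0.02322373840505271 t 14.4
F [ 2.29 -1.69  3.01] [2.15 3.2  3.58 3.29 2.81] tcp [ 0.5003 -0.1335  0.2268] w 0.023657842713156952 t 14.6
```

Request:
play_rows(
  plan=[
    [-1,0,0,0,0],
    [-1,0,0,0,0],
    [-1,0,0,0,0],
    [-1,0,0,0,0],
    [-1,0,0,0,0],
    [-1,0,0,0,0],
    [-1,0,0,0,0],
    [-1,0,0,0,0],
  ],
)

```text
clock: 15.4
tcp_pos: [0.4999, -0.1333, 0.2265]
orientation: [1.207, 1.211, -1.207]
contact_force: [2.4, -1.3, 2.7]
grip_width: 0.0236
```

Request:
play_rows(
  plan=[
    [-1,0,0,0.02,0],
    [-1,0,0,0.07,0],
    [-1,0,0,0.12,0],
    [-1,0,0,0.15,0],
    [-1,0.01,0.05,0.15,0],
    [-1,0.03,0.1,0.15,-0.02],
    [-1,0.05,0.15,0.15,-0.08],
    [-1,0.08,0.19,0.15,-0.14],
    [-1,0.11,0.23,0.15,-0.14],
    [-1,0.13,0.27,0.15,-0.14],
  ],
)

```text
clock: 16.4
tcp_pos: [0.6277, 0.1346, 0.3741]
orientation: [1.306, 1.143, -1.316]
contact_force: [1.2, -0.7, -1.7]
grip_width: 0.0238
```

Request:
play_rows(
  force=25,
  plan=[
    [-1,0,0.05,0,0],
    [-1,-0.005,0.1,0,0],
    [-1,-0.02,0.145,0,0],
    [-1,-0.02,0.163,0,0],
    [-1,-0.02,0.163,-0.05,0],
    [-1,-0.02,0.163,-0.1,0],
    [-1,-0.02,0.163,-0.15,0],
    [-1,-0.02,0.163,-0.15,0],
    [-1,-0.02,0.163,-0.15,0],
  ],
)

```text
clock: 17.3
tcp_pos: [0.6074, 0.2964, 0.2259]
orientation: [1.306, 1.142, -1.313]
contact_force: [1.1, 0.4, -0.0]
grip_width: 0.0234
```

```bash
cat > look.py <<'E'
from h import *
import pickle,sys
n=sys.argv[1]
o=r.get_obs(); p=r.grab_frame('wrist'); save(p,'w'+n+'.png'); s=r.grab_frame('side'); save(s,'s'+n+'.png'); pickle.dump((o,p,s),open('l'+n+'.pkl','wb'))
R=Ro.from_rotvec(o['orientation']).as_matrix()
print(o['tcp_pos'],'yaw',np.degrees(np.arctan2(R[1,1],R[0,1])),'x',R[:,0].round(3),o['contact_force'].round(2),o['grip_width'],o['joints'].round(2))
f,cx,cy=K(s); c=s['R']@o['tcp_pos']+s['t']; u,v=int(f*c[0]/c[2]+cx),int(f*c[1]/c[2]+cy); print('tcp px',u,v)
u0,v0=max(0,u-50),max(0,v-40); c=s['pixels'][v0:v0+100,u0:u0+100]; print('crop',u0,v0); cv2.imwrite('pics/s'+n+'c.png',cv2.resize(c,None,fx=6,fy=6,interpolation=cv2.INTER_CUBIC))
E
python3 look.py 7
```

```text
[0.60743926 0.29637041 0.22592278] yaw -7.8595198262084685 x [-0.004 -0.002 -1.   ] [ 1.1   0.44 -0.  ] 0.02341587365353253 [-0.24  0.53 -0.44  1.54  0.24  1.13 -2.44]
tcp px 168 257
crop 118 217
```

View pics/s7c.png

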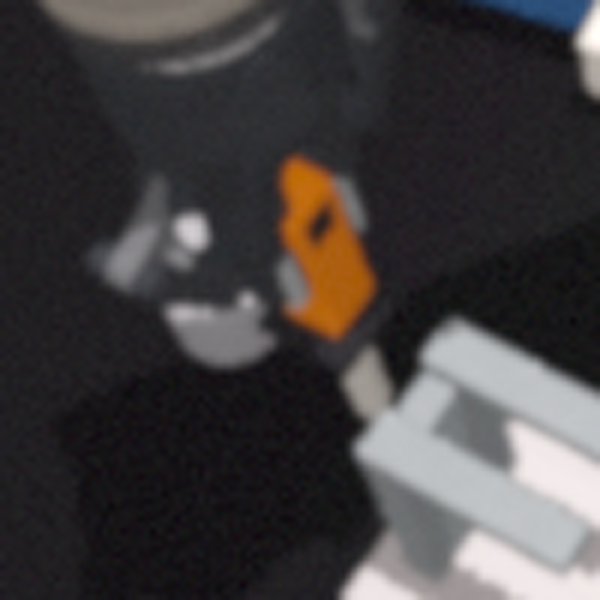

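View pics/w7.png

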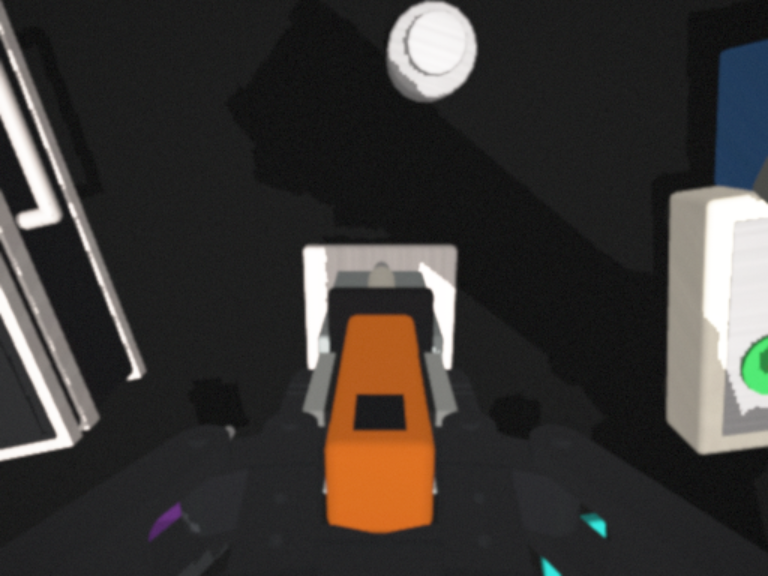

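Request:
play_rows(
  plan=[
    [-1,-0.01,0.0014,0,0],
    [-1,-0.018,0.0026,0,0],
    [-1,-0.024,0.0034,0,0],
    [-1,-0.03,0.0043,0,0],
    [-1,-0.03,0.0043,0,0],
  ],
)

```text
clock: 17.9
tcp_pos: [0.5783, 0.3019, 0.2278]
orientation: [1.311, 1.141, -1.307]
contact_force: [3.3, -0.7, 0.6]
grip_width: 0.0237
```

```bash
python3 look.py 8
```

```text
[0.578335   0.30192704 0.22781428] yaw -7.821144167184269 x [ 0.002  0.001 -1.   ] [ 3.34 -0.67  0.65] 0.023655269547986524 [-0.25  0.49 -0.45  1.6   0.23  1.1  -2.47]
tcp px 179 264
crop 129 224
```

View pics/s8c.png

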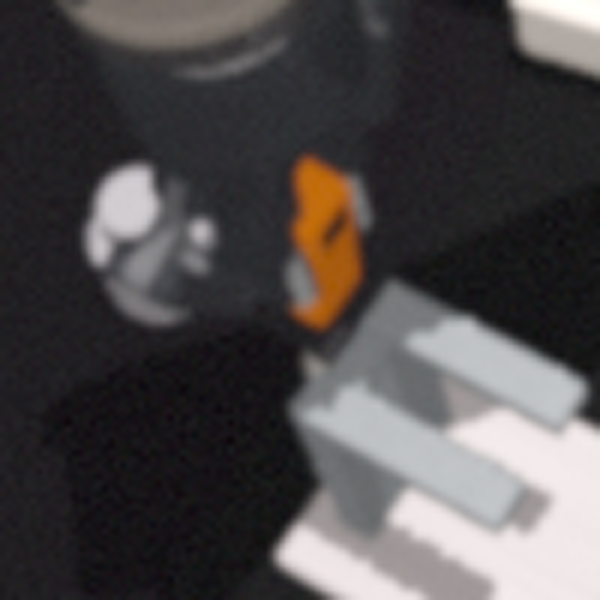

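View pics/w8.png

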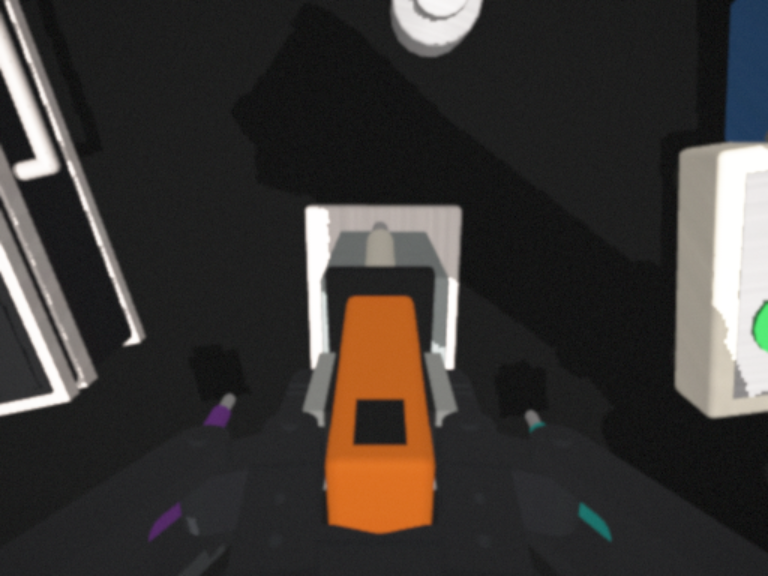

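Request:
play_rows(
  plan=[
    [-1,-0.01,0.0014,0,0],
    [-1,-0.018,0.0024,0,0],
    [-1,-0.026,0.0034,0,0],
    [-1,-0.034,0.0045,0,0],
    [-1,-0.04,0.0055,0,0],
    [-1,-0.04,0.0055,0,0],
  ],
)

```text
clock: 18.6
tcp_pos: [0.5372, 0.307, 0.2269]
orientation: [1.308, 1.142, -1.31]
contact_force: [1.1, -0.8, 1.6]
grip_width: 0.0236
```

```bash
python3 look.py 9
```

```text
[0.53717487 0.30701584 0.22689883] yaw -7.815458507657335 x [-0.001 -0.001 -1.   ] [ 1.09 -0.83  1.6 ] 0.023591735304795105 [-0.27  0.44 -0.47  1.68  0.22  1.07 -2.51]
tcp px 196 272
crop 146 232
```

View pics/s9c.png

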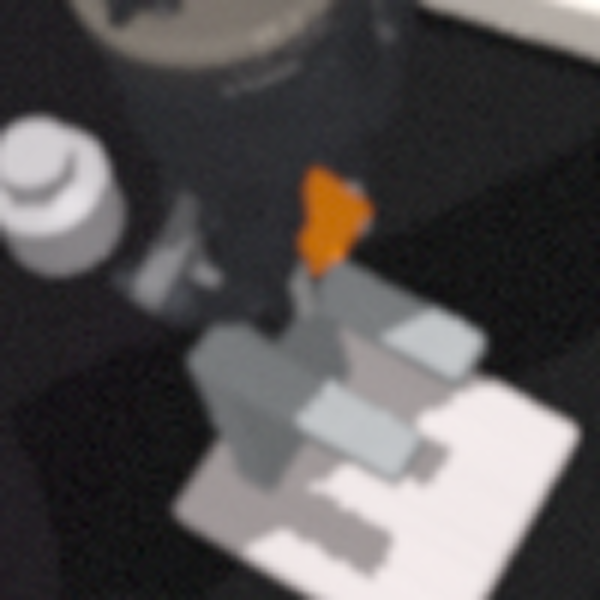

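View pics/w9.png

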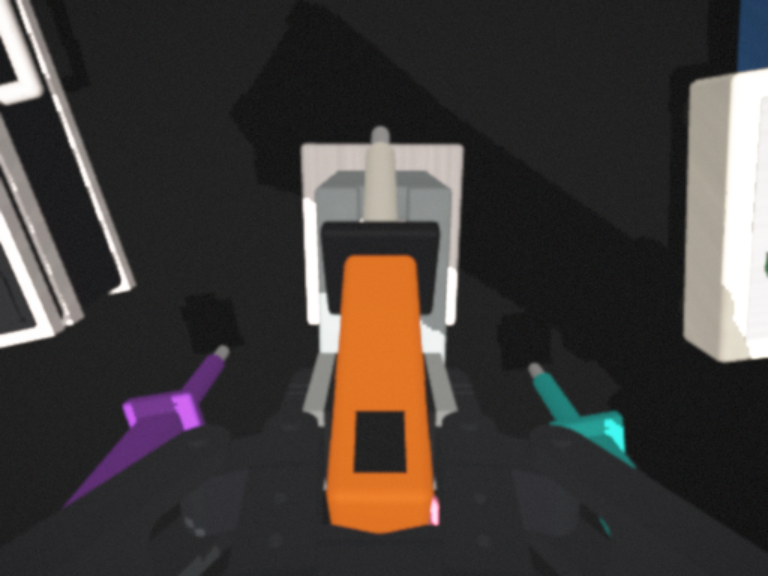

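```bash
cat > ang.py <<'E'
from h import *
import pickle,sys
def ang(p):
    hsv=cv2.cvtColor(p['pixels'],cv2.COLOR_BGR2HSV)
    z=p['z_map'];T=p['tool_from_camera'];f,cx,cy=K(p);v,u=np.mgrid[:384,:512]
    c=np.stack([(u-cx)*z/f,(v-cy)*z/f,z],-1)@T[:3,:3].T+T[:3,3]
    m=(cv2.inRange(hsv,(4,150,60),(18,255,255))>0)&(z>0.05)&(np.abs(c[...,2])<0.01)&(np.abs(c[...,1])<0.1)
    q=c[m]
    # front face: robust line y=a x+b in tool (x along fingers)
    xs=np.sort(q[:,0]); q=q[(q[:,0]>xs[0]+0.02)] if False else q
    for _ in range(8):
        a=np.polyfit(q[:,0],q[:,1],1); e=np.abs(np.polyval(a,q[:,0])-q[:,1]); q=q[e<max(0.0015,np.percentile(e,90))]
    th=np.degrees(np.arctan(a[0])); print('handle face lean',th,len(q),'x range',q[:,0].min(),q[:,0].max())
    # axis: offset 12 mm behind face (toward -y)
    n=np.array([-np.sin(np.radians(th)),np.cos(np.radians(th))]) # normal (x,y)
    print('axis y at grasp x=-0.011:',np.polyval(a,-0.011)-0.012/np.cos(np.radians(th)))
    # shaft
    m=(z>0.05)&(np.abs(c[...,2])<0.006)&(hsv[...,1]<70)&(hsv[...,2]>70)&(c[...,0]>0.04)&(c[...,0]<0.17)
    q=c[m]; a0,b0=np.tan(np.radians(th)),0
    d=(q[:,1]-np.polyval(a,q[:,0]))*np.cos(np.radians(th)); k=(d<0.004)&(d>-0.02)&(np.abs(q[:,2])<0.003)
    q=q[k]; s=np.polyfit(q[:,0],q[:,1],1); print('shaft lean',np.degrees(np.arctan(s[0])),len(q))
    return th,a,c
if __name__=='__main__':
    o,p,s=pickle.load(open('l%s.pkl'%sys.argv[1],'rb')); ang(p)
E
for i in 7 8 9; do python3 ang.py $i; done
```

```text
handle face lean 0.4770292666136869 3786 x range -0.04391765483415505 0.042537543816544565
axis y at grasp x=-0.011: -0.0011106199759444938
shaft lean -2.5300908120369834 125
handle face lean 8.607913020422895 4706 x range -0.04530195545506771 0.03909572858750013
axis y at grasp x=-0.011: -9.592861315078395e-05
shaft lean 6.374183731336548 233
handle face lean 26.76669859610282 6576 x range -0.04477684524473845 0.031003630179959912
axis y at grasp x=-0.011: 0.0022263206032560427
shaft lean 24.953395061284045 574
```

Request:
play_rows(
  plan=[
    [-1,-0.004,0.0006,0,0],
    [-1,-0.007,0.001,0,0],
    [-1,-0.007,0.001,0,0],
    [-1,-0.007,0.001,0,0],
  ],
)

```text
clock: 19.1
tcp_pos: [0.5313, 0.3079, 0.2268]
orientation: [1.31, 1.141, -1.31]
contact_force: [1.7, -0.3, 1.2]
grip_width: 0.0232
```

```bash
python3 look.py 10; python3 ang.py 10
```

```text
[0.53131214 0.30789526 0.22676896] yaw -7.862868326409453 x [-0.  0. -1.] [ 1.67 -0.31  1.16] 0.0232218283935937 [-0.27  0.43 -0.47  1.7   0.22  1.07 -2.52]
tcp px 198 274
crop 148 234
handle face lean 28.970391640821635 6801 x range -0.04429967268471412 0.029873071767774123
axis y at grasp x=-0.011: 0.0025675303285402212
shaft lean 27.134466779003127 613
```

Request:
play_rows(
  plan=[
    [-1,-0.0035,0.0005,0,0],
    [-1,-0.0035,0.0005,0,0],
    [-1,-0.0035,0.0005,0,0],
  ],
)

```text
clock: 19.5
tcp_pos: [0.5277, 0.3083, 0.2267]
orientation: [1.309, 1.141, -1.31]
contact_force: [2.7, -0.9, 0.4]
grip_width: 0.0236
```

Request:
play_rows(
  force=40,
  plan=[
    [-1,0.01,-0.001,0.01,0],
    [-1,0.02,-0.003,0.05,0],
    [-1,0.02,-0.003,0.1,0],
    [-1,0.03,-0.04,0.13,0],
    [-1,0.03,-0.09,0.13,0.05],
    [-1,0.03,-0.14,0.13,0.1],
    [-1,0.03,-0.19,0.13,0.15],
    [-1,0.03,-0.24,0.13,0.15],
    [-1,0.03,-0.28,0.13,0.15],
    [-1,0.03,-0.28,0.13,0.15],
  ],
)

```text
clock: 20.5
tcp_pos: [0.5568, 0.0213, 0.3553]
orientation: [1.203, 1.211, -1.211]
contact_force: [-0.0, -0.2, -2.0]
grip_width: 0.0235
```

```bash
python3 look.py 11; python3 ang.py 11
```

```text
[0.55676333 0.02128055 0.35534743] yaw 0.16062305675360752 x [-0.004 -0.003 -1.   ] [-0.01 -0.17 -1.98] 0.023475008186346895 [ 0.17  0.22 -0.39  1.66  0.09  1.28 -1.8 ]
tcp px 237 131
crop 187 91
handle face lean 30.05042932453967 6940 x range -0.0445507752677146 0.028990752118537494
axis y at grasp x=-0.011: 0.002926320367284633
shaft lean 28.28442659762325 638
```

View pics/w11.png

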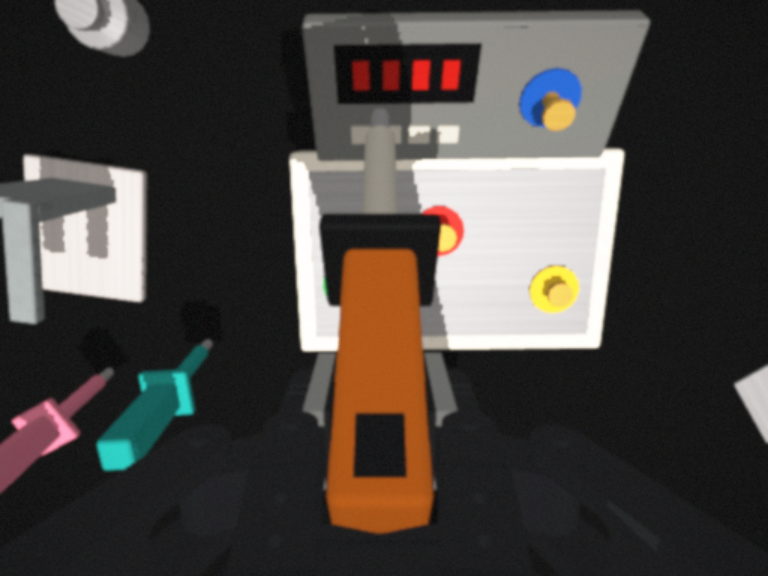

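View pics/s11.png

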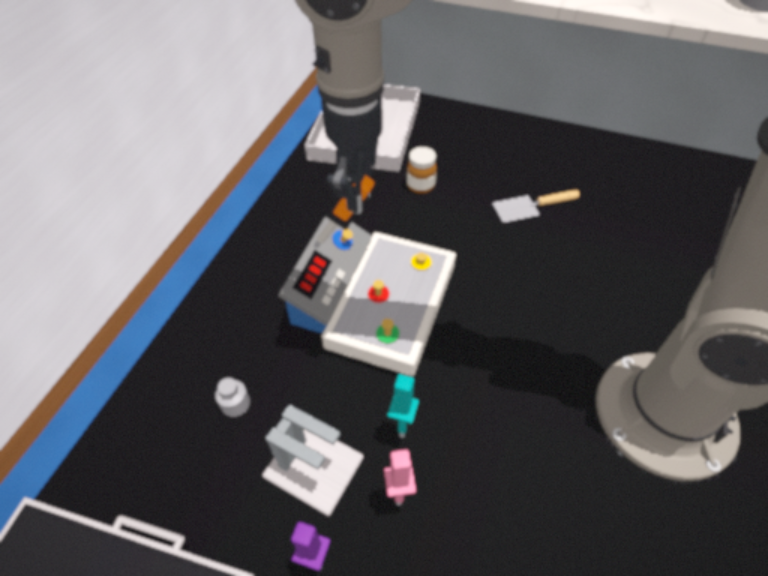

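```bash
python3 - <<'E'
from h import *
import pickle
from ang import ang
o,p,s=pickle.load(open('l11.pkl','rb'))
th,a,c=ang(p)
for v in range(68,90,3): print(v,c[v,253].round(4),p['pixels'][v,253])
# projected expected tip
T=np.linalg.inv(p['tool_from_camera']);f,cx,cy=K(p)
for L in (0.158,0.162,0.165,0.168):
    X=np.array([-0.011+L*np.cos(np.radians(30)),0.0029+L*np.sin(np.radians(30)),0]); k=T[:3,:3]@X+T[:3,3]; print(L,X,f*k[0]/k[2]+cx,f*k[1]/k[2]+cy)
C=cloud(p,o); hsv=cv2.cvtColor(p['pixels'],cv2.COLOR_BGR2HSV)
m=(cv2.inRange(hsv,(12,60,70),(28,235,255))>0); m[:, :345]=0;m[:, 395:]=0;m[:60]=0;m[95:]=0
q=C[m]; n=np.array([-0.5,-0.006,0.866]); d=q@n; print('brass',len(q),np.percentile(d,[2,10,50,90,98]).round(4))
top=q[d>np.percentile(d,90)-0.004]; print('top',len(top),top.mean(0),(top.max(0)+top.min(0))/2,'d',np.median(top@n))
mb=(cv2.inRange(hsv,(105,150,60),(125,255,255))>0)&(C[...,0]>0.62)&(C[...,2]>0.08)&(C[...,2]<.13);q=C[mb];print('ring d',np.median(q@n))
e1=np.array([0.866,0.0,0.5]);e2=np.array([0,1,0])
P=np.c_[q@e1,q@e2].astype(np.float32); print('ring centre e1,e2',cv2.minEnclosingCircle(P)); print('top e1,e2',top@e1.T@np.ones(1) if 0 else (np.mean(top@e1),np.mean(top@e2)))
print('plane console', np.linalg.lstsq(np.c_[q[:,:2],np.ones(len(q))],q[:,2],rcond=None)[0])
s2=p['pixels'][55:100,225:285]; cv2.imwrite('pics/w11c.png',cv2.resize(s2,None,fx=10,fy=10,interpolation=cv2.INTER_CUBIC))
E
```

```text
handle face lean 30.05042932453967 6940 x range -0.0445507752677146 0.028990752118537494
axis y at grasp x=-0.011: 0.002926320367284633
shaft lean 28.28442659762325 638
68 [ 0.2541  0.0984 -0.0014] [31 31 33]
71 [ 0.2584  0.0955 -0.0014] [84 86 88]
74 [ 0.1235  0.086  -0.0014] [109 109 111]
77 [ 0.121   0.0838 -0.0014] [108 108 109]
80 [ 0.1169  0.0816 -0.0014] [110 110 111]
83 [ 0.1128  0.0795 -0.0014] [120 125 130]
86 [ 0.1042  0.0774 -0.0014] [133 144 150]
89 [ 0.1005  0.0754 -0.0014] [133 145 150]
0.158 [0.12583201 0.0819     0.        ] 254.83994915248388 80.02481845087438
0.162 [0.12929612 0.0839     0.        ] 254.8197714197307 77.36132046985256
0.165 [0.13189419 0.0854     0.        ] 254.8049270881444 75.40184129083306
0.168 [0.13449227 0.0869     0.        ] 254.79032374175233 73.47417260241805
brass 429 [-0.2415 -0.2322 -0.2139 -0.2127 -0.2121]
top 340 [ 0.6444019  -0.10068561  0.12463611] [ 0.64412311 -0.10096703  0.12399765] d -0.21360917253766337
ring d -0.23877760206201412
ring centre e1,e2 ((0.6201234459877014, -0.100913405418396), 0.02182867005467415)
top e1,e2 (np.float64(0.620370099588646), np.float64(-0.1006856064780401))
plane console [ 0.57561991  0.01113804 -0.27418329]
```

View pics/w11c.png

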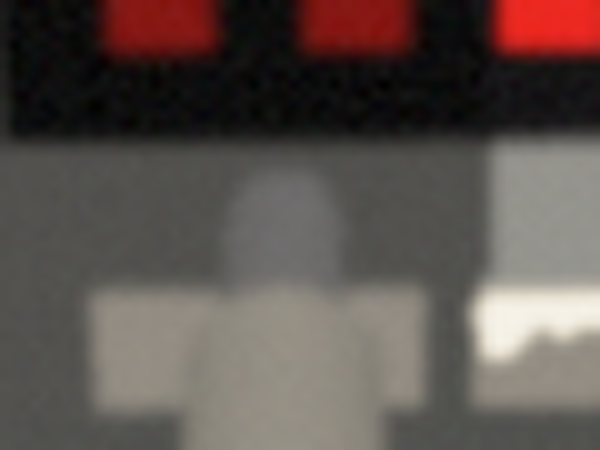

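Request:
play_rows(
  plan=[
    [-1,-0.01,-0.045,0,0],
    [-1,-0.02,-0.09,0,0],
    [-1,-0.023,-0.123,-0.02,0.01],
    [-1,-0.023,-0.123,-0.055,0.01],
    [-1,-0.023,-0.123,-0.055,0.01],
    [-1,-0.023,-0.123,-0.055,0.01],
  ],
)

```text
clock: 21.2
tcp_pos: [0.5349, -0.0919, 0.3015]
orientation: [1.19, 1.224, -1.19]
contact_force: [0.4, 0.3, -1.1]
grip_width: 0.0233
```

```bash
python3 fz.py; python3 look.py 12; python3 ang.py 12; python3 - <<'E'
from h import *
import pickle
o,p,s=pickle.load(open('l12.pkl','rb'))
C=cloud(p,o); hsv=cv2.cvtColor(p['pixels'],cv2.COLOR_BGR2HSV)
mb=(cv2.inRange(hsv,(105,150,60),(125,255,255))>0)&(C[...,0]>0.62)&(C[...,2]>0.08)&(C[...,2]<.13);q=C[mb];P=np.c_[q@[.866,0,.5],q[:,1]].astype(np.float32);print(cv2.minEnclosingCircle(P))
m=(cv2.inRange(hsv,(12,60,60),(28,235,255))>0)&(C[...,0]>0.62)&(C[...,0]<.66)&(np.abs(C[...,1]+.1)<.02)&(C[...,2]>.11)&(C[...,2]<.14); q=C[m]; n=np.array([-.5,-.006,.866]); d=q@n; t=q[np.abs(d-np.percentile(d,90))<0.003]; print(len(t),(t.max(0)+t.min(0))/2,np.median(t@n),(t@[.866,0,.5]).mean())
E
```

```text
F [ 0.31  0.4  -1.13] [-1.09 -0.52 -1.31 -1.31 -1.44] tcp [ 0.5357 -0.0923  0.3027] w 0.023579201825246532 t 21.4
[ 0.53602658 -0.09322618  0.30321762] yaw 1.4394104340003333 x [ 0.003  0.    -1.   ] [ 0.82  0.7  -1.44] 0.023579201825246532 [ 0.33  0.22 -0.32  1.78  0.08  1.15 -1.56]
tcp px 264 119
crop 214 79
handle face lean 30.032075508471443 6879 x range -0.04453603156347377 0.029028408218011698
axis y at grasp x=-0.011: 0.002933267328282224
shaft lean 28.18669691443686 638
((0.620215892791748, -0.10153618454933167), 0.02162729576230049)
464 [ 0.64413797 -0.10145658  0.12439657] -0.2134445337418402 0.6203367750265536
```

View pics/w12.png

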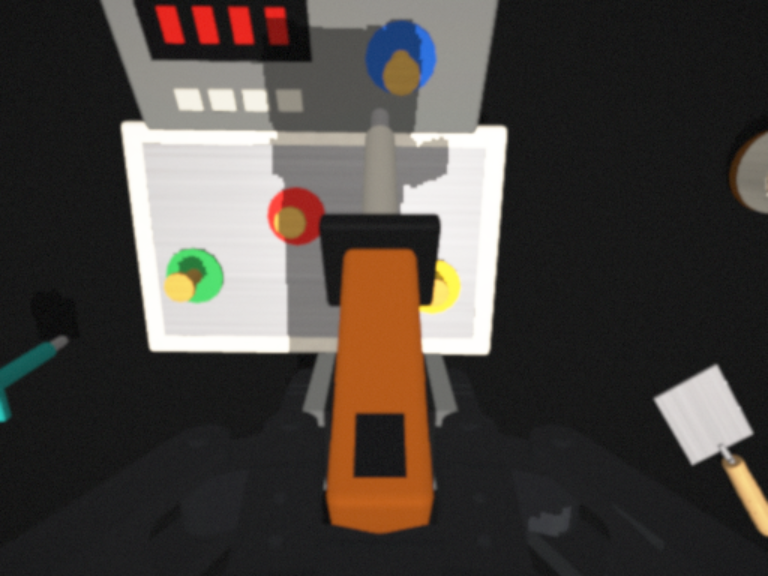

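View pics/s12c.png

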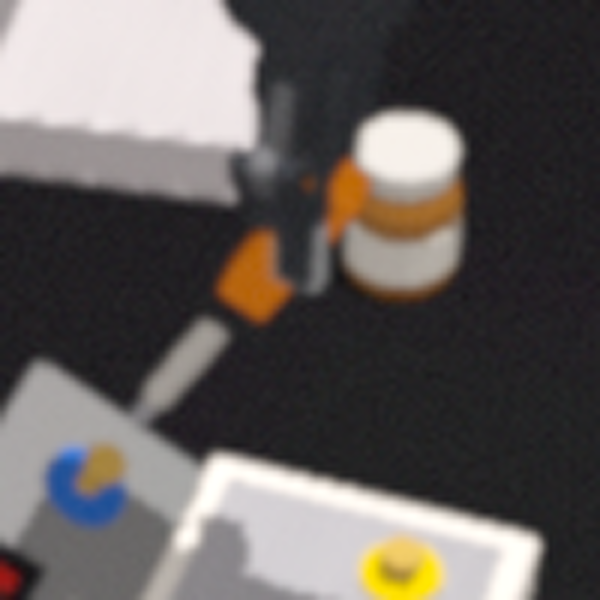

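Request:
play_rows(
  plan=[
    [-1,0.005,-0.011,-0.008,-0.01],
    [-1,0.015,-0.011,-0.034,-0.01],
    [-1,0.015,-0.011,-0.034,-0.01],
    [-1,0.015,-0.011,-0.034,-0.01],
    [-1,0.015,-0.011,-0.034,-0.01],
  ],
)

```text
clock: 22.0
tcp_pos: [0.5502, -0.1059, 0.2683]
orientation: [1.2, 1.214, -1.199]
contact_force: [0.4, 0.4, -1.1]
grip_width: 0.0235
```

```bash
python3 fz.py; python3 look.py 13
```

```text
F [ 0.1   0.37 -1.16] [-1.14 -1.56 -0.42 -1.57 -1.1 ] tcp [ 0.5503 -0.1058  0.2685] w 0.023742706371935297 t 22.2
[ 0.5501765  -0.10574492  0.26837233] yaw 0.7335428575680023 x [ 0.001 -0.    -1.   ] [ 0.16 -0.21 -1.1 ] 0.023742706371935297 [ 0.33  0.28 -0.31  1.78  0.1   1.09 -1.57]
tcp px 260 125
crop 210 85
```

View pics/w13.png

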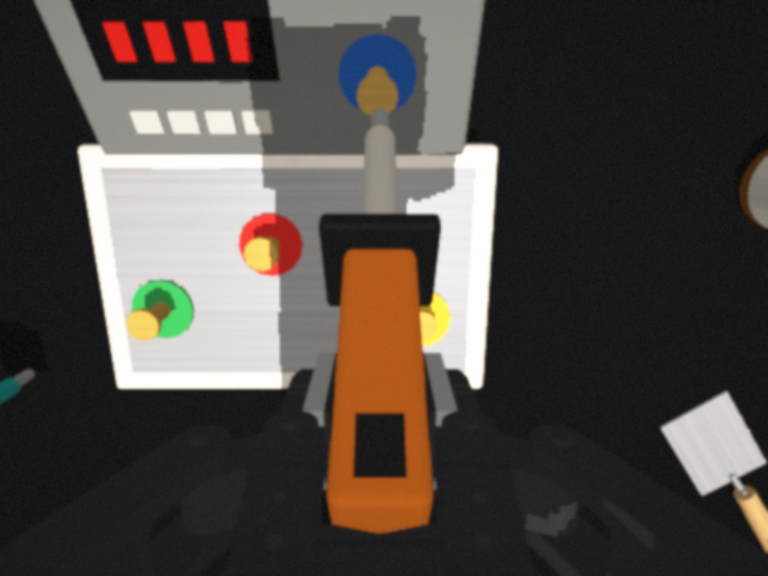

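View pics/s13c.png

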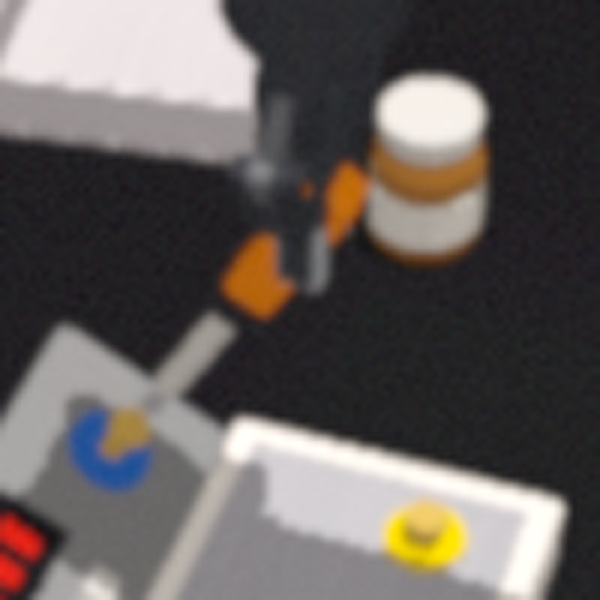

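Request:
play_rows(
  plan=[
    [-1,0.004,0.0015,-0.006,0],
    [-1,0.007,0.0015,-0.01,0],
    [-1,0.0085,0.0015,-0.0125,0],
    [-1,0.01,0.0015,-0.015,0],
    [-1,0.01,0.0015,-0.015,0],
    [-1,0.01,0.0015,-0.015,0],
    [-1,0.01,0.0015,-0.015,0],
  ],
)

```text
clock: 23.0
tcp_pos: [0.5598, -0.1041, 0.2527]
orientation: [1.2, 1.215, -1.2]
contact_force: [-1.3, 1.5, 1.4]
grip_width: 0.0234
```

```bash
python3 fz.py; python3 fz.py
```

```text
F [-1.62  1.27  1.23] [1.4  2.04 0.83 1.46 0.45] tcp [ 0.5598 -0.1041  0.2527] w 0.02319310368747213 t 23.2
F [-1.81  1.33  1.16] [0.45 0.69 2.74 1.18 0.77] tcp [ 0.5599 -0.1041  0.2526] w 0.02340868667531474 t 23.4
```

Request:
play_rows(
  plan=[
    [-1,0.0007,0,-0.0012,0],
    [-1,0.0014,0,-0.0024,0],
    [-1,0.0014,0,-0.0024,0],
    [-1,0.0014,0,-0.0024,0],
    [-1,0.0014,0,-0.0024,0],
  ],
)

```text
clock: 23.9
tcp_pos: [0.5613, -0.1042, 0.2502]
orientation: [1.2, 1.215, -1.2]
contact_force: [-3.3, 1.4, 2.3]
grip_width: 0.0234
```

```bash
python3 fz.py; python3 look.py 14; python3 ang.py 14; python3 fz.py
```

```text
F [-2.68  1.34  2.24] [2.3  1.3  2.38 2.4  2.82] tcp [ 0.5613 -0.1041  0.2502] w 0.023448891678511687 t 24.1
[ 0.5613221  -0.10412567  0.25017401] yaw 0.7380507939439511 x [ 0.  0. -1.] [-2.93  0.12  2.82] 0.023448891678511687 [ 0.32  0.32 -0.31  1.78  0.11  1.06 -1.58]
tcp px 256 129
crop 206 89
handle face lean 29.95679689242226 6878 x range -0.04464658378159736 0.02915563061449436
axis y at grasp x=-0.011: 0.0029184643451483448
shaft lean 28.732671117549263 611
F [-2.49  1.28  2.6 ] [2.86 3.13 2.99 2.44 1.57] tcp [ 0.5613 -0.1042  0.2502] w 0.023348130564929365 t 24.4
```

View pics/w14.png

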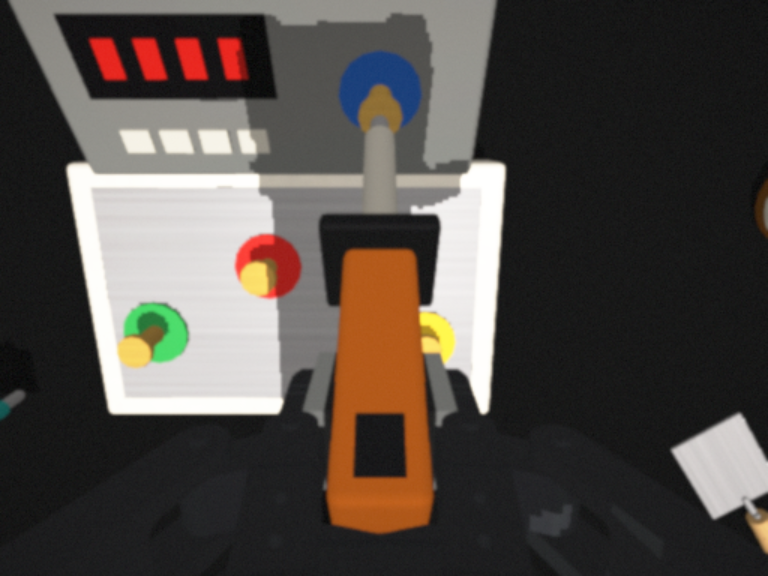

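View pics/s14c.png

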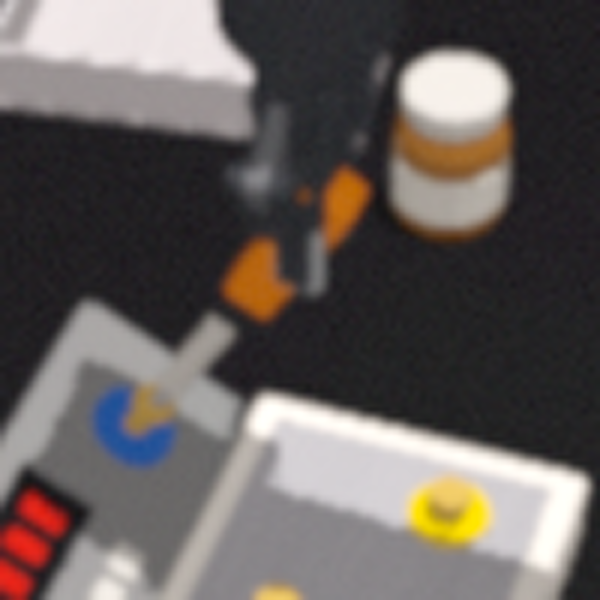

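Request:
play_rows(
  plan=[
    [-1,0,0,0,0],
    [-1,0,0,0,0],
    [-1,0,0,0,0],
    [-1,0,0,0,0],
    [-1,0,0,0,0],
    [-1,0,0,0,0],
    [-1,0,0,0,0],
    [-1,0,0,0,0],
  ],
)

```text
clock: 25.2
tcp_pos: [0.5613, -0.1042, 0.2501]
orientation: [1.2, 1.215, -1.2]
contact_force: [-3.6, 1.2, 2.6]
grip_width: 0.0239
```

Request:
play_rows(
  plan=[
    [-1,-0.01,0,0.0173,0],
    [-1,-0.025,0,0.043,0],
    [-1,-0.04,0,0.09,0],
    [-1,-0.05,0.03,0.13,0],
    [-1,-0.06,0.08,0.13,0],
    [-1,-0.06,0.13,0.13,-0.03],
    [-1,-0.06,0.18,0.13,-0.08],
    [-1,-0.06,0.23,0.13,-0.12],
    [-1,-0.06,0.28,0.13,-0.15],
    [-1,-0.06,0.33,0.13,-0.155],
  ],
)

```text
clock: 26.2
tcp_pos: [0.5018, 0.2256, 0.38]
orientation: [1.316, 1.136, -1.314]
contact_force: [1.3, -0.4, -1.9]
grip_width: 0.0231
```

```bash
python3 fz.py; python3 look.py 15; python3 ang.py 15
```

```text
F [-0.17  1.21 -1.65] [-1.9  -0.55 -1.48 -1.75 -2.6 ] tcp [0.5003 0.2305 0.3799] w 0.02351778226126438 t 26.4
[0.50139119 0.22528182 0.37957579] yaw -7.992338393529457 x [ 0. -0. -1.] [-0.06 -0.57 -2.6 ] 0.02351778226126438 [-0.07  0.21 -0.55  1.64  0.11  1.33 -2.35]
tcp px 222 202
crop 172 162
handle face lean 30.004460593596583 6905 x range -0.04444208572748032 0.028950517031189144
axis y at grasp x=-0.011: 0.002750753863820869
shaft lean 28.246414633747474 650
```

View pics/w15.png

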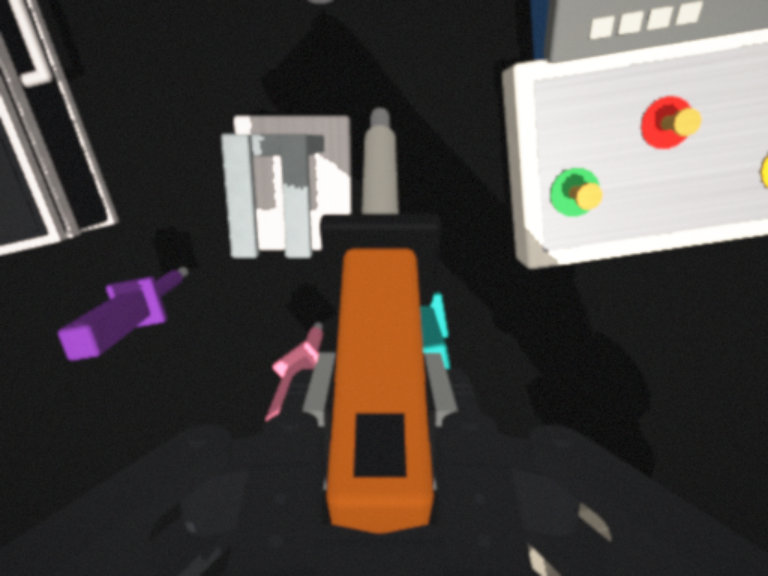

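Request:
play_rows(
  plan=[
    [-1,0.003,-0.005,0,0.145],
    [-1,0.006,-0.01,0,0.29],
    [-1,0.009,-0.015,0,0.435],
    [-1,0.012,-0.02,0,0.58],
    [-1,0.015,-0.025,0,0.725],
    [-1,0.018,-0.03,0,0.87],
    [-1,0.021,-0.035,0,1.015],
    [-1,0.024,-0.04,0,1.16],
    [-1,0.026,-0.049,0,1.305],
    [-1,0.026,-0.049,0,1.45],
  ],
)

```text
clock: 27.5
tcp_pos: [0.5285, 0.1713, 0.3799]
orientation: [0.205, 1.56, -0.208]
contact_force: [0.1, -1.7, -1.7]
grip_width: 0.0236
```

Request:
play_rows(
  plan=[
    [-1,0,0,0,0.12],
    [-1,0,0,0,0.12],
    [-1,0,0,0,0.12],
  ],
)

```text
clock: 27.8
tcp_pos: [0.5277, 0.1737, 0.3801]
orientation: [0.116, 1.567, -0.117]
contact_force: [-0.2, 0.2, -1.9]
grip_width: 0.023
```

```bash
python3 look.py 16; python3 ang.py 16
```

```text
[0.52772632 0.17371101 0.38006484] yaw 81.47882010613074 x [ 0.    -0.001 -1.   ] [-0.17  0.2  -1.92] 0.023037164805707645 [ 0.17  0.25 -0.73  1.62  0.17  1.34 -0.73]
tcp px 221 178
crop 171 138
handle face lean 29.993731966028456 7084 x range -0.04425179620391263 0.028999200975312
axis y at grasp x=-0.011: 0.0035800171596478605
shaft lean 28.308027592469184 652
```

View pics/w16.png

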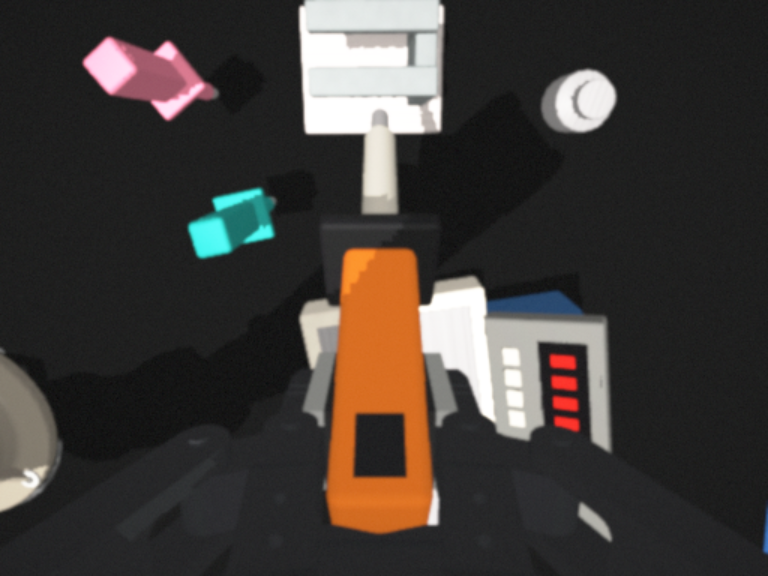

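```bash
python3 - <<'E'
from h import *
import pickle
o,p,s=pickle.load(open('l16.pkl','rb'))
C=cloud(p,o);hsv=cv2.cvtColor(p['pixels'],cv2.COLOR_BGR2HSV)
m=(C[...,0]>0.46)&(C[...,0]<0.62)&(C[...,1]>0.24)&(C[...,1]<0.36)&(np.abs(C[...,2]-0.135)<0.006)&(hsv[...,1]<60)
q=C[m];print(len(q),np.median(q[:,2]))
xs=np.array([.990,-.143]);ys=np.array([.143,.990]);F=np.array([.5265,.309])
X=(q[:,:2]-F)@xs;Y=(q[:,:2]-F)@ys
print('X',np.percentile(X,[1,99]),'Y',np.percentile(Y,[1,99]))
k=(X>-20)&(X<0.04); print(np.histogram(Y[X<0.04],bins=np.arange(-.04,.045,.004)))
rect=cv2.minAreaRect(q[:,:2].astype(np.float32));print(rect)
E
```

```text
3750 0.13476201180178238
X [-0.02801454  0.06156628] Y [-0.03127666  0.02955196]
(array([  0,   0, 257, 259, 260, 260, 259,  17,   0,   0,   0,   0, 171,
       306, 285, 297, 306, 141,   0,   0,   0]), array([-4.00000000e-02, -3.60000000e-02, -3.20000000e-02, -2.80000000e-02,
       -2.40000000e-02, -2.00000000e-02, -1.60000000e-02, -1.20000000e-02,
       -8.00000000e-03, -4.00000000e-03, -3.46944695e-17,  4.00000000e-03,
        8.00000000e-03,  1.20000000e-02,  1.60000000e-02,  2.00000000e-02,
        2.40000000e-02,  2.80000000e-02,  3.20000000e-02,  3.60000000e-02,
        4.00000000e-02,  4.40000000e-02]))
((0.543030321598053, 0.3058969974517822), (0.06132986396551132, 0.09211006760597229), 81.49942779541016)
```

Request:
play_rows(
  force=25,
  plan=[
    [-1,0,0,-0.05,0],
    [-1,0,0,-0.1,0],
    [-1,0,0,-0.145,0],
    [-1,0,0,-0.156,0],
    [-1,0,0,-0.156,0],
    [-1,0.0022,0.015,-0.156,0],
    [-1,0.0037,0.025,-0.156,0],
    [-1,0.005,0.034,-0.156,0],
    [-1,0.0064,0.043,-0.156,0],
    [-1,0.0064,0.043,-0.156,0],
  ],
)

```text
clock: 28.9
tcp_pos: [0.5338, 0.2199, 0.2245]
orientation: [0.112, 1.567, -0.11]
contact_force: [0.2, -1.4, -2.6]
grip_width: 0.0235
```

```bash
python3 look.py 17; python3 ang.py 17
```

```text
[0.53380405 0.21994112 0.22449719] yaw 81.89705849749843 x [ 0.001  0.001 -1.   ] [ 0.17 -1.39 -2.58] 0.023474239765565404 [ 0.05  0.42 -0.7   1.77  0.3   1.06 -0.9 ]
tcp px 215 238
crop 165 198
handle face lean 22.422623710476458 6254 x range -0.04455735377535493 0.03388788840017731
axis y at grasp x=-0.011: 0.002437702254186264
shaft lean 27.759244652436568 381
```

View pics/w17.png

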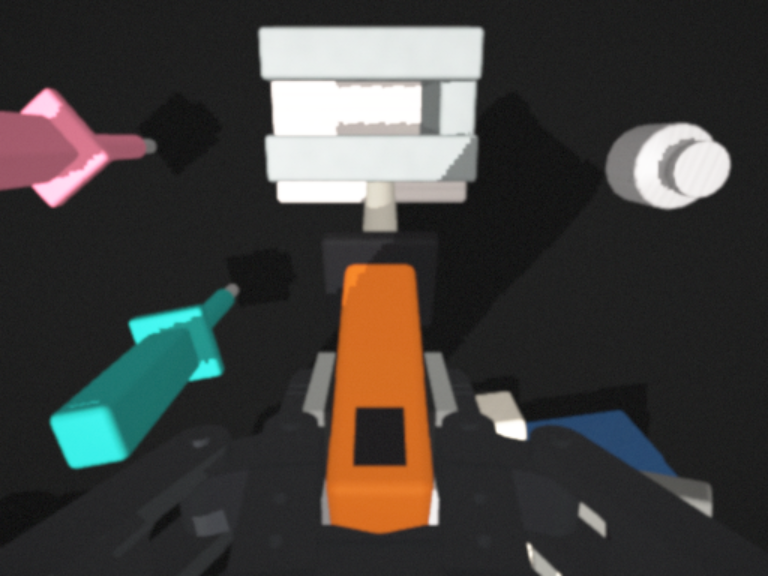

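View pics/s17c.png

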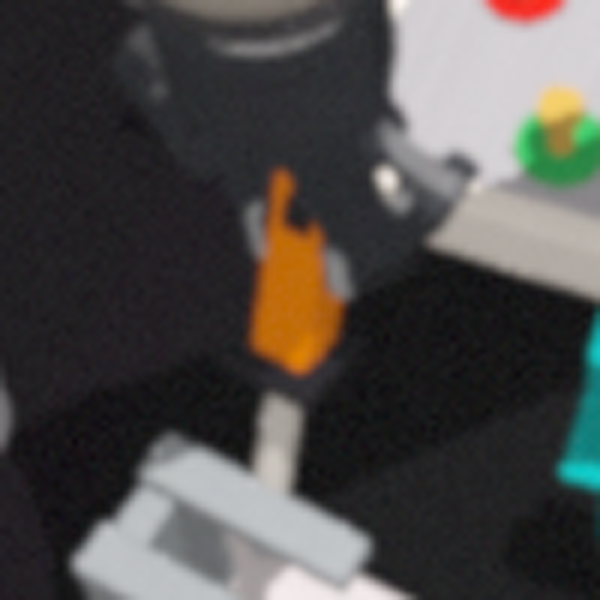

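Request:
play_rows(
  plan=[
    [-1,0.0013,0.009,0,0],
    [-1,0.0027,0.018,0,0],
    [-1,0.004,0.027,0,0],
    [-1,0.0053,0.036,0,0],
    [-1,0.0063,0.0425,0,0],
    [-1,0.0063,0.0425,0,0],
    [-1,0.0063,0.0425,0,0],
  ],
)

```text
clock: 29.7
tcp_pos: [0.54, 0.2622, 0.2242]
orientation: [0.114, 1.568, -0.11]
contact_force: [-0.9, 0.1, -1.7]
grip_width: 0.0236
```

```bash
python3 look.py 18; python3 ang.py 18
```

```text
[0.54003417 0.26216152 0.22423639] yaw 81.85102923474625 x [ 0.     0.002 -1.   ] [-0.86  0.1  -1.7 ] 0.02361695452150598 [-0.03  0.46 -0.7   1.72  0.32  1.08 -0.97]
tcp px 204 254
crop 154 214
handle face lean 3.224356025732966 4160 x range -0.043862430357683196 0.041360874559454
axis y at grasp x=-0.011: -6.130052400678439e-05
shaft lean -16.898898316659118 134
```

Request:
play_rows(
  plan=[
    [-1,0.0004,0.003,0,0],
    [-1,0.0008,0.0058,0,0],
    [-1,0.0008,0.0058,0,0],
    [-1,0.0008,0.0058,0,0],
  ],
)

```text
clock: 30.2
tcp_pos: [0.5408, 0.2658, 0.224]
orientation: [0.112, 1.568, -0.114]
contact_force: [-1.7, -4.5, 0.7]
grip_width: 0.0239
```

```bash
python3 look.py 19; python3 ang.py 19
```

```text
[0.54075504 0.26583737 0.22400886] yaw 81.77996578998825 x [-0.    -0.001 -1.   ] [-1.75 -4.5   0.7 ] 0.023937622003395522 [-0.04  0.46 -0.69  1.71  0.33  1.09 -0.98]
tcp px 203 255
crop 153 215
handle face lean 1.7240017181131282 3933 x range -0.04333494612181178 0.04195716849848963
axis y at grasp x=-0.011: -0.00027738566795389337
shaft lean -54.14016493147422 125
```

View pics/w19.png

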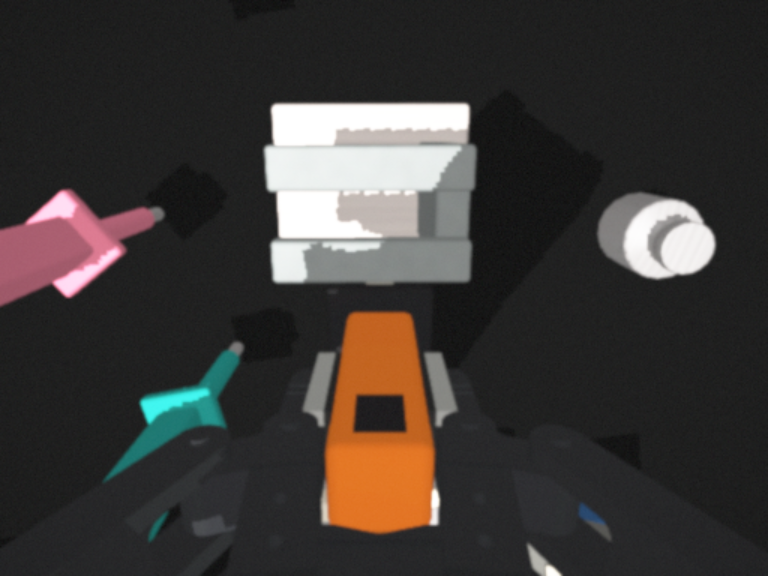

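View pics/s19c.png

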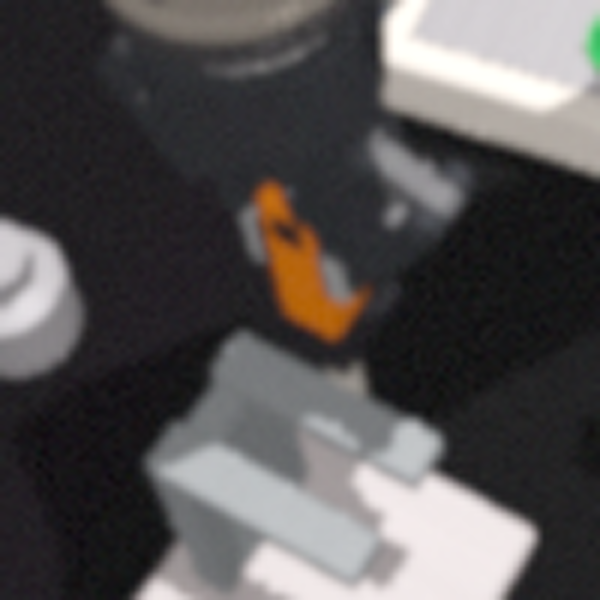

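Request:
play_rows(
  plan=[
    [-1,0.0004,0.003,0,0],
    [-1,0.0004,0.003,0,0],
    [-1,0.0004,0.003,0,0],
  ],
)

```text
clock: 30.6
tcp_pos: [0.5413, 0.2693, 0.2241]
orientation: [0.112, 1.568, -0.113]
contact_force: [-1.3, -4.4, 0.9]
grip_width: 0.0235
```

```bash
python3 look.py 20; python3 ang.py 20
```

```text
[0.54129435 0.26930891 0.22406676] yaw 81.7952850193193 x [ 0. -0. -1.] [-1.26 -4.36  0.89] 0.023495826625625323 [-0.04  0.46 -0.69  1.71  0.33  1.09 -0.99]
tcp px 202 257
crop 152 217
handle face lean -0.08491708419865422 3772 x range -0.04347612004460839 0.042664150868063605
axis y at grasp x=-0.011: -0.0005321780821123719
shaft lean -30.215202704560042 107
```

Request:
play_rows(
  force=40,
  plan=[
    [-1,-0.002,-0.015,0,0],
    [-1,-0.002,-0.015,0.03,0],
    [-1,-0.002,-0.015,0.075,0],
    [-1,-0.002,-0.01,0.1,0],
    [-1,-0.01,0.02,0.1,0],
    [-1,-0.0143,0.04,0.1,0],
    [-1,-0.0143,0.04,0.1,0],
    [-1,-0.0143,0.04,0.1,0],
    [-1,-0.0143,0.04,0.1,0],
  ],
)

```text
clock: 31.6
tcp_pos: [0.5275, 0.3085, 0.3239]
orientation: [0.113, 1.568, -0.113]
contact_force: [1.4, -0.2, -0.8]
grip_width: 0.0233
```

```bash
python3 fz.py; python3 look.py 21; python3 ang.py 21;python3 - <<'E'
from h import *
import pickle
o,p,s=pickle.load(open('l21.pkl','rb'))
C=cloud(p,o);hsv=cv2.cvtColor(p['pixels'],cv2.COLOR_BGR2HSV)
m=(C[...,0]>0.46)&(C[...,0]<0.62)&(C[...,1]>0.24)&(C[...,1]<0.37)&(np.abs(C[...,2]-0.135)<0.006)&(hsv[...,1]<60)
q=C[m];print(len(q))
xs=np.array([.989,-.148]);ys=np.array([.148,.989]);F=np.array([.5262,.3084])
X=(q[:,:2]-F)@xs;Y=(q[:,:2]-F)@ys
print('X',np.percentile(X,[1,99]),'Y',np.percentile(Y,[1,99]),'inner',Y[(X<.04)&(Y>0)].min() if ((X<.04)&(Y>0)).any() else 0)
E
```

```text
F [ 0.54 -0.05 -1.64] [-0.85 -1.94 -1.95 -1.3  -2.17] tcp [0.5275 0.3084 0.3239] w 0.023487663681335688 t 31.8
[0.52737737 0.30870694 0.32404019] yaw 81.72995503407412 x [ 0. -0. -1.] [ 0.1   0.77 -2.17] 0.023487663681335688 [-0.09  0.4  -0.73  1.57  0.27  1.28 -1.  ]
tcp px 193 252
crop 143 212
handle face lean 0.1628492724775415 3731 x range -0.043114663162611394 0.0419982848352507
axis y at grasp x=-0.011: -0.0004544832689820696
shaft lean -2.958009557812643 118
3020
X [-0.02807846  0.06160749] Y [-0.02866578  0.03130237] inner 0.01188212479296741
```

View pics/w21.png

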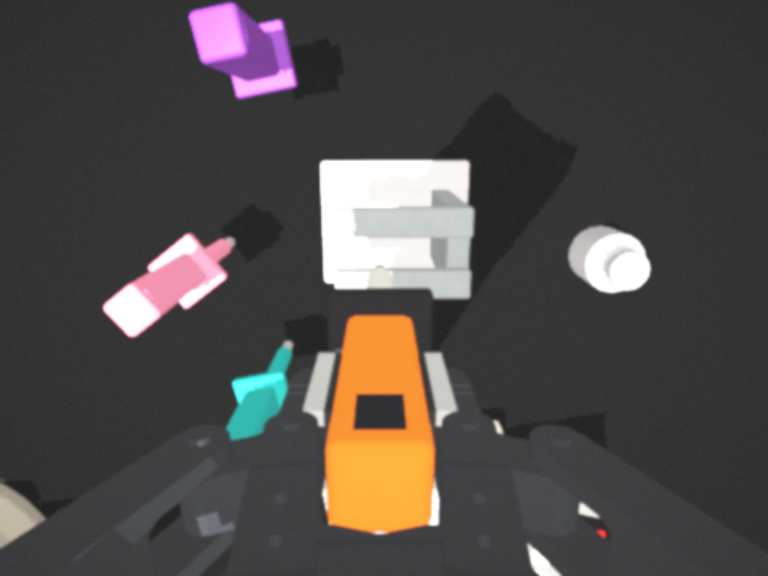

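View pics/s21c.png

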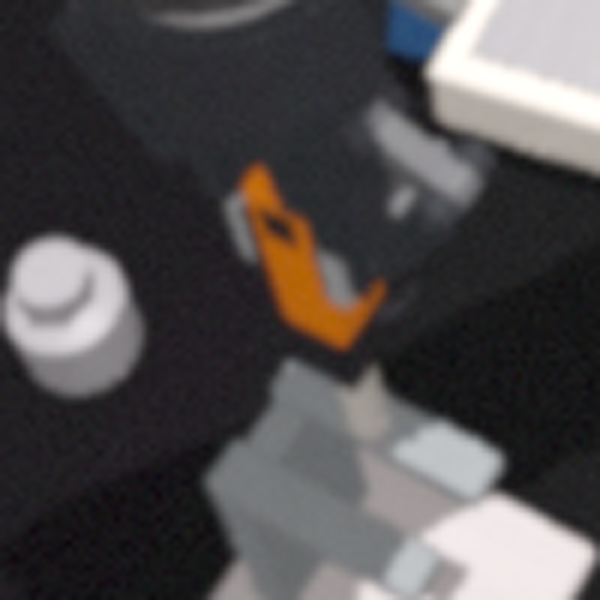

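Request:
play_rows(
  plan=[
    [-1,0,0,-0.03,0],
    [-1,0,0,-0.06,0],
    [-1,0,0,-0.09,0],
    [-1,0,0,-0.11,0],
    [-1,0,0,-0.125,0],
    [-1,0,0,-0.13,0],
    [-1,0,0,-0.134,0],
    [-1,0,0,-0.134,0],
    [-1,0,0,-0.134,0],
  ],
)

```text
clock: 32.8
tcp_pos: [0.5274, 0.31, 0.1912]
orientation: [0.113, 1.567, -0.111]
contact_force: [0.6, 0.1, -1.6]
grip_width: 0.0238
```

```bash
python3 fz.py; python3 look.py 22; python3 ang.py 22
```

```text
F [-0.18 -0.09 -1.72] [-1.62 -1.46 -1.43 -2.02 -2.07] tcp [0.5274 0.3099 0.1911] w 0.02366355404608675 t 33.0
[0.52722712 0.30972033 0.19077416] yaw 81.79850129289728 x [ 0.001  0.    -1.   ] [ 0.28 -1.08 -2.07] 0.02366355404608675 [-0.12  0.51 -0.69  1.73  0.37  1.04 -1.09]
tcp px 202 283
crop 152 243
handle face lean 0.19181195725933042 3787 x range -0.04339103094688297 0.04242282914018189
axis y at grasp x=-0.011: -0.0004922537777660198Traceback (most recent call last):
  File "ang.py", line 24, in <module>
    o,p,s=pickle.load(open('l%s.pkl'%sys.argv[1],'rb')); ang(p)
                                                         ~~~^^^
  File "ang.py", line 21, in ang
    q=q[k]; s=np.polyfit(q[:,0],q[:,1],1); print('shaft lean',np.degrees(np.arctan(s[0])),len(q))
              ~~~~~~~~~~^^^^^^^^^^^^^^^^^
    raise TypeError("expected non-empty vector for x")
TypeError: expected non-empty vector for x
```

View pics/s22c.png

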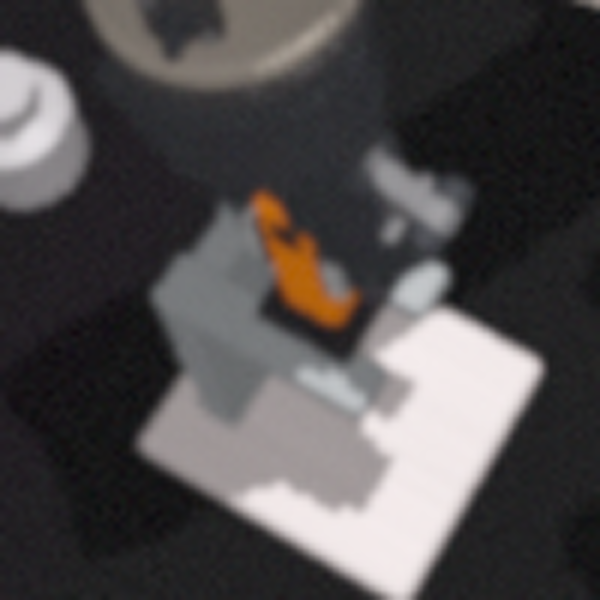

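View pics/w22.png

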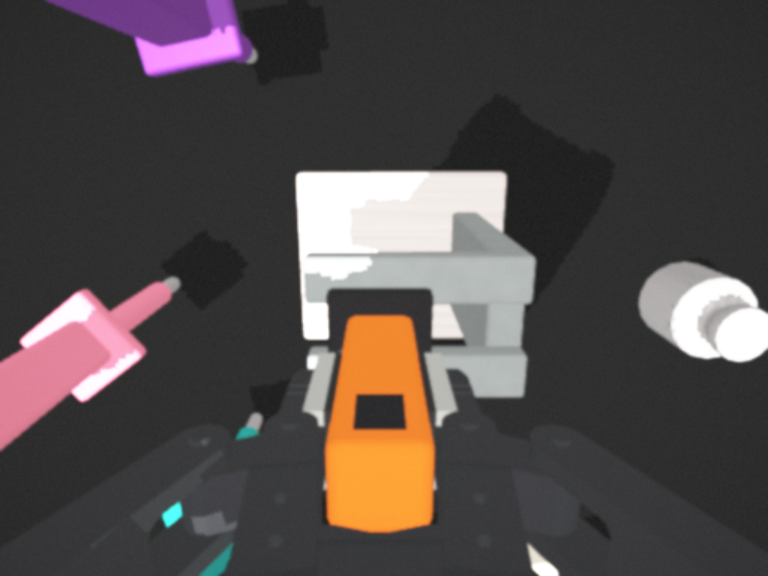

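Request:
play_rows(
  plan=[
    [-1,0,-0.001,-0.003,0],
    [-1,0,-0.001,-0.005,0],
    [-1,0,-0.001,-0.006,0],
    [-1,0,-0.001,-0.006,0],
  ],
)

```text
clock: 33.5
tcp_pos: [0.5269, 0.3083, 0.1845]
orientation: [0.112, 1.568, -0.113]
contact_force: [-2.2, -1.9, 3.1]
grip_width: 0.0232
```

```bash
python3 fz.py
```

```text
F [-2.21 -1.92  4.46] [3.13 3.81 4.69 5.14 5.5 ] tcp [0.5269 0.3083 0.1845] w 0.02367427967480319 t 33.7
```

Request:
play_rows(
  plan=[
    [0.2,0,0,0,0],
    [0.5,0,0,0,0],
    [1,0,0,0,0],
    [1,0,0,0,0],
    [1,0,0,0,0],
    [1,0,0,0.03,0],
    [1,0,0,0.08,0],
    [1,0,0,0.13,0],
    [1,0,0,0.17,0],
    [1,0,0,0.17,0],
  ],
)

```text
clock: 34.7
tcp_pos: [0.5286, 0.3109, 0.3609]
orientation: [0.117, 1.559, -0.107]
contact_force: [-0.2, 0.2, 0.2]
grip_width: 0.0853
```

Request:
play_rows(
  plan=[
    [1,0,-0.04,0.03,0],
    [1,0,-0.08,0.04,0],
    [1,0,-0.1,0.04,0],
    [1,0,-0.1,0.04,0],
  ],
)

```text
clock: 35.1
tcp_pos: [0.5279, 0.2046, 0.3938]
orientation: [0.115, 1.567, -0.119]
contact_force: [0.0, -0.4, 0.4]
grip_width: 0.0851
```

```bash
python3 look.py 23; python3 - <<'E'
from h import *
import pickle
o,p,s=pickle.load(open('l23.pkl','rb'))
t=r.grab_frame('top'); save(t,'t23.png')
C=cloud(p,o);hsv=cv2.cvtColor(p['pixels'],cv2.COLOR_BGR2HSV)
reg=(C[...,0]>0.45)&(C[...,0]<0.6)&(C[...,1]>0.25)&(C[...,1]<0.36)
m=reg&(np.abs(C[...,2]-0.227)<0.01)&(hsv[...,1]>90)
q=C[m]; print('handle top',len(q),cv2.minAreaRect(q[:,:2].astype(np.float32)),np.median(q,0),np.linalg.lstsq(np.c_[q[:,:2]-q[:,:2].mean(0),np.ones(len(q))],q[:,2],rcond=None)[0])
m=reg&(np.abs(C[...,2]-0.143)<0.006)&(hsv[...,2]<70)
q=C[m]; print('collar',len(q),np.median(q,0),cv2.minAreaRect(q[:,:2].astype(np.float32)),np.linalg.lstsq(np.c_[q[:,:2]-q[:,:2].mean(0),np.ones(len(q))],q[:,2],rcond=None)[0])
E
```

```text
[0.5279234  0.20455388 0.39383813] yaw 81.46273061007444 x [ 0.001 -0.002 -1.   ] [ 0.04 -0.4   0.4 ] 0.08510330938480037 [ 0.11  0.26 -0.73  1.57  0.18  1.38 -0.79]
tcp px 213 185
crop 163 145
handle top 855 ((0.5273831486701965, 0.3077521026134491), (0.02389369159936905, 0.023759566247463226), 81.12809753417969) [0.52772902 0.30770109 0.22659951] [-0.0116223   0.01889563  0.22641843]
collar 165 [0.54422031 0.30960964 0.14291367] ((0.5429391860961914, 0.3054935038089752), (0.036949560046195984, 0.007906319573521614), 77.62123107910156) [-0.04566588 -0.00217669  0.14283529]
```

View pics/w23.png

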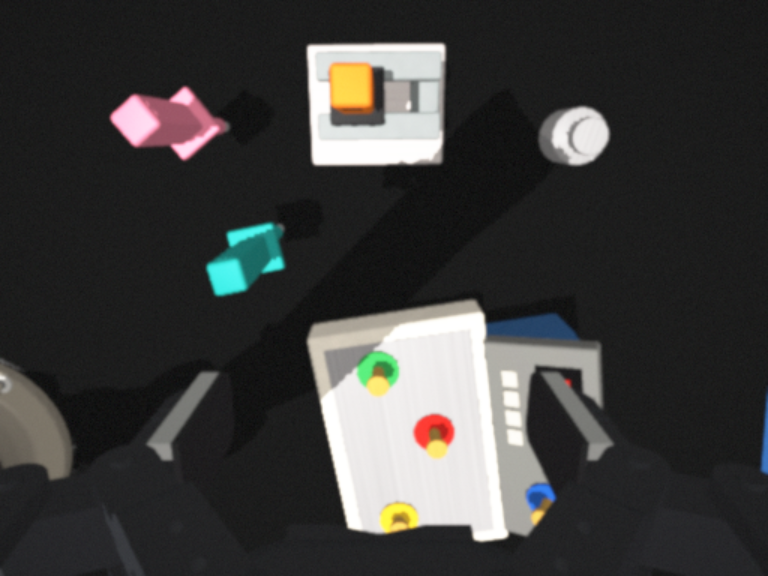

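View pics/s23.png

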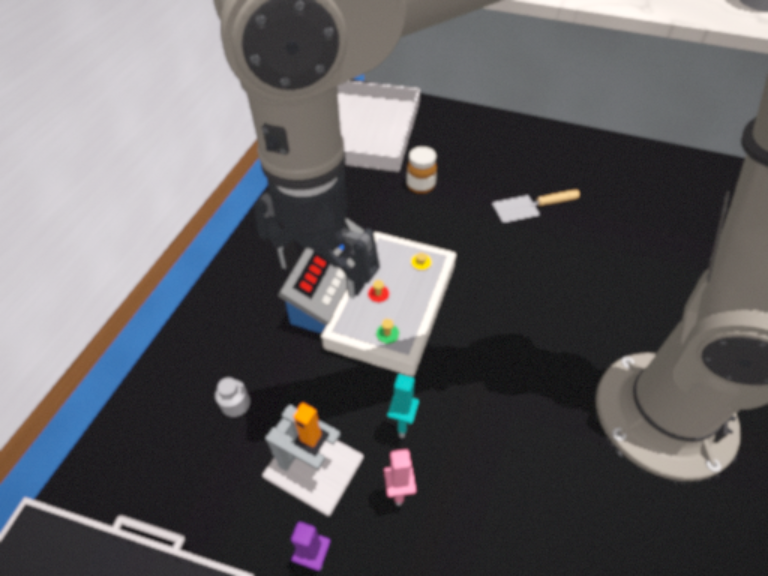

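View pics/t23.png

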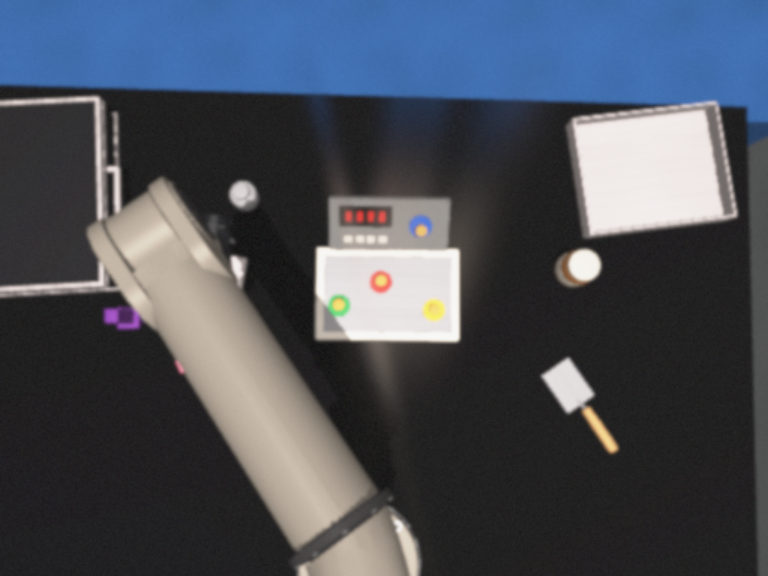

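The pictures show the probe hanging upright in the fork, with its handle top at z 0.2266 m (expected 0.227). The gripper is clear, and the weight, jar, spatula and the other coloured probes are where they were. I'm handing in.

```bash
python3 -c "
from bench import r
print(r.hand_in()); print(r.get_obs()['clock'])"
```

```text
the job is handed in; nothing more can be done
None
the job is handed in; nothing more can be done
```

I pressed the probe on the green, yellow and blue terminals in that order, hung it back upright in its fork, and handed the job in at about 35 s.

| Terminal | Measured force | Estimated depth | Hold |
|---|---|---|---|
| Green | about 4.6 N | about 7 mm of 14 | over 1 s |
| Yellow | about 4.5 N | about 7 mm of 14 | over 1 s |
| Blue | about 4.8 N along its axis | about 7 mm of 14 | over 1 s |

- **Depth:** it comes from the spring force and the feel of first contact; I could not read the plunger directly. Force readings scatter by about ±0.7 N, so each depth is good to roughly ±1 mm.
- **Tilt for the blue terminal:** the moves cannot tilt the gripper. I turned the probe in the lightly closed jaws by pushing its shaft against the stand's post, and measured 30.0° from the handle. Afterwards I turned it back against the outer side of a prong, to within about 0.5° of upright.
- **Sideways force:** while on yellow I shifted about 1 mm sideways, which left about 2–3 N of sideways force during that hold. On blue a sideways force of about 1 N remained.
- **Last checks:** the probe hangs upright, its handle top at 226.6 mm (227 expected) and about 1 mm from the fork's middle. The gripper is open and clear of everything. In the pictures the weight, jar, spatula and look-alike probes have not moved, and I never went near the red terminal.
- **Disagreement:** the shaft line gave a tilt about 1–3° lower than the handle face. It also read low when the probe was upright, so I went by the handle face.

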